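Load the dunk washer and lower its basket

TASK

Slide every coloured plastic cutting board up out of the slotted rack and stand it on edge in the narrow slots of the raised washing basket, leaving the wooden board in the rack, and stand the creamer jug upright in the basket's wide bay. Once all of them are in, lift the winch's red pawl lever and hold it up so that the crank turns back and the basket sinks slowly all the way down into the tub, then let the pawl drop back. Do not knock the soap bottle over.

Things in the scene. Friction and masses are not known exactly. Their poses are not given: they have to be found in the camera images.
- rack: grey plastic rack fixed on the table, 202 (its x) x 122 (its y) x 53 mm high; origin at the centre of its underside. Five slots in a row along its x at x = -84, -42, 0, 42, 84 mm; each is 10 mm wide (x), 98 mm long (y) and 45 mm deep, its floor 8 mm above the table
- board_wood: brown wooden cutting board, same shape as the coloured ones, always in some slot of the rack; it stays there
- slot1 (a point): floor centre of the basket's first narrow slot, at the winch end. The white plastic basket (120 x 256 mm) has four such slots, each 16 mm wide (y) and 112 mm long (x), its grey ribs and white walls rising 60 mm above the slot floors, which start 86 mm above the table. All the basket's points share the basket's axes: y along its length away from the winch, z up; they sink with it
- slot2 (a point): floor centre of the second narrow slot, 42 mm along y from the first
- slot3 (a point): floor centre of the third narrow slot, 84 mm along y from the first
- slot4 (a point): floor centre of the fourth narrow slot, 126 mm along y from the first, beside the wide bay
- bay (a point): floor centre of the basket's wide bay for the jug, 112 (x) x 100 (y) mm, walls 60 mm above its floor, at the end away from the winch, 190 mm along y from slot1
- basket (a joint): how far the basket has sunk into the steel tub under it, m: 0 raised, 0.07 fully down. Its weight pulls down all the time; the winch pawl holds it
- crank (a joint): angle of the winch crank, rad: 0 with the basket raised, 3.67 with it fully down; geared to the basket and braked, so that it turns back slowly by itself (about 15 s for all of it) while the pawl is lifted. It need not be touched. The winch column is 193 mm tall; the pot on the stove beyond the basket tops out 210 mm above the table
- pawl (a joint): angle of the red pawl lever, rad: 0 engaged in the ratchet wheel, up to 0.55; above about 0.2 it frees the ratchet. Released, it falls back by its own weight and locks the winch again
- pawl_knob (a point): centre of the red ball knob, 28 mm diameter, on a stem at the free end of the pawl lever (knob centre 31 mm above the lever's top). The lever lies along the basket's x and pivots 120 mm from the knob in +x and 47 mm below it, so that lifting the knob lifts the pawl; 1 to 4 N at the knob. Its lower position is about 198 mm above the table. The 12 mm wide lever runs below it; clear on both sides (y).
- jug: blue enamel creamer jug, 95 mm high, belly 64 mm diameter up to 45 mm height, upright neck 48 mm diameter from 62 mm to the rim, open top, 220 g; loop handle below the neck on its +y side reaching 46 mm from the axis, small spout at -y at the rim; origin at the centre of its underside
- board_red: red plastic cutting board, 6 mm thick (its x), 90 mm wide (y), 110 mm high (z), 80 g, standing on edge in one slot of the rack and showing 65 mm above it; origin at the centre of its lower edge; two to four of the coloured boards are present
- board_blue: blue plastic cutting board, 6 mm thick (its x), 90 mm wide (y), 110 mm high (z), 80 g, standing on edge in one slot of the rack and showing 65 mm above it; origin at the centre of its lower edge; two to four of the coloured boards are present
- board_green: green plastic cutting board, 6 mm thick (its x), 90 mm wide (y), 110 mm high (z), 80 g, standing on edge in one slot of the rack and showing 65 mm above it; origin at the centre of its lower edge; two to four of the coloured boards are present
- board_yellow: yellow plastic cutting board, 6 mm thick (its x), 90 mm wide (y), 110 mm high (z), 80 g, standing on edge in one slot of the rack and showing 65 mm above it; origin at the centre of its lower edge; two to four of the coloured boards are present
- soap: green bottle, 60 mm diameter, 170 mm high, loose on the table; not part of the job; origin at the centre of its underside

How it is judged:
By the outcome, as a careful person would: the job done as asked, in the order asked, and still so for the second after the job is handed in, with the robot touching nothing.
Of board_red, board_blue, board_green, board_yellow only 2 to 4 are there at a start; the rules pass over those that are not, and their reading is None.
At some moment in a run one of jug may be knocked a few centimetres aside while the robot is not near it.
It also fails if it takes over 210 s, if anything falls off the work surface, if the arm or the gripper's body presses on something with over 40 N, if the wrist force passes 120 N, or if a joint passes its speed limit or range.

ROBOT

A 7-joint arm with a two-finger parallel gripper is mounted at the origin on the work surface. World frame = base frame: x ahead of the robot, y to its left, z up, the work surface at z = 0. Lengths are in m, angles in rad, forces in N, time in s.
With the tool pointing down it reaches from about 0.425 to 0.925 m from the base axis. Payload 6.8 kg.
Tool frame: the origin (TCP) lies at the very end of the fingers, on their centre line; the grasp point (between the pads) lies 19 mm behind it; z points along the fingers, y is the line along which they close (so a half turn about z gives the same grasp; the last joint's range is limited). The gripper opens to 88 mm and grips with 3 to 60 N. Pads are 20 mm wide; open, the fingers measure 115 mm over their backs; the gripper's body (75 mm by 178 mm) begins 61 mm behind the grasp point.
Start: joints at [1.168, 0.477, 0.022, 1.555, -0.011, 1.109, -0.083], TCP at [0.196, -0.646, 0.223] pointing down, gripper open.
Joint ranges: [-2.96, 2.96], [-0.34, 2.1], [-1.41, 1.46], [0.24, 2.44], [-1.37, 4.51], [0.17, 1.92], [-2.96, 2.96]. Speed limits (rad/s): [2.39, 2.39, 3.14, 3.14, 3.14, 3.14, 3.14].

INTERFACE

Orientations are given as a 3x3 rotation matrix whose columns are the frame's x, y, z axes.
In Python, from rig import robot, snapshot, get_calibration gives the robot as it stands. The module is installed in compiled form; this text tells all that it offers.
- The arm moves only by the tool jog_arm, never from a script. Its argument "series" is a list of rows, each an object with "angular": the turn, a rotation vector about the tool's x, y, z normalised to -1 to 1, where 1 is 0.5 rad, a list of three; "dp": the shift along the tool's x, y, z normalised to -1 to 1, where 1 is 250 mm, a list of three; "grip": the closure in counts, from 0 (fully open) to 255 (shut). In form: [{"angular": [wx, wy, wz], "dp": [tx, ty, tz], "grip": grip}, ...]. A call has 1 to 20 rows; each row shifts and turns the commanded pose from where the row before left it, along the tool's axes as they then stand; what a row does not reach is not made up. A row lasts 1/12 s, in which the tool goes at most 41.7 mm and 7.16 degrees, less where a joint would pass 70% of its speed; a pose out of reach is approached as far as the arm can. A call with a number of a shift or a turn outside -1 to 1 is refused whole. A call with a gripper value outside its range is refused whole. The fingers move at their own pace and stop on an object; the grip force is fixed at half the most. Time passes only in rows, so rows that do not move let the fingers close. It gives the time, the measured TCP pose, the force, the opening and the grip force at its end, in the units of the state.
- robot.state(): the state, without advancing time (a new reading comes with each control period).
- snapshot(name): name is "scene" or "top" or "wrist"; returns the picture (400x640x3 uint8, red, green, blue); there is no depth.
- get_calibration(name): a dict with "K" (3x3 intrinsics, pixels), "extrinsics" (4x4, takes a point from camera to world coordinates). Camera axes: x right, y down, z forward; pixel columns grow to the right and rows downward; lengths in m; the calibration is good to about 2 mm. A picture is of the moment at which its call begins: read the wrist's pose just before it. get_calibration takes no time and is no camera call; for the wrist camera it gives the pose at the moment of the call.
- robot.close_job(): hands the job in; it is judged then, once.
The state is a dict: "t": time; "joint_positions": joint angles; "qd": joint speeds; "effort": joint torques, N m; "tcp_pos": TCP position; "tool_rot": TCP orientation; "force": force on the tool from outside, world axes, zero at the start; "wrist_torque": the same for the moment, N m; "finger_gap": finger opening in m; "gripper_force": force on a finger pad.
Only numpy, scipy, OpenCV 4.12 (cv2) and the standard library are available. Lean on these libraries where they do the work, as an engineer would, in place of code of your own. Each camera call takes 0.05 s, during which the arm holds its last target. There are 200 camera calls.

## Working session

There is one attempt and no reset: what is moved stays moved. The work goes in short steps, Python scripts to look and compute and a tool call to move; the robot and the scene stay as the last step left them, time stands still between calls to the robot, and variables do not carry over. Pictures are saved under pics/ and viewed, at most 14 in all, crops included, and the job is handed in when it is done.

Besides the shell and the picture viewer there is one more tool, called as a command line: name --argument value ..., lists and objects as JSON in quotes. jog_arm: Moves the arm, as the interface text tells. Its arguments: {"type":"object","properties":{"series":{"type":"array"}},"required":["series"]}

```bash
mkdir -p pics; ls
python3 - <<'E'
from rig import robot, snapshot, get_calibration
import cv2,numpy as np
np.set_printoptions(precision=4,suppress=True)
s=robot.state();print(s)
for n in("scene","top","wrist"):
    c=get_calibration(n);print(n,c)
    cv2.imwrite(f"pics/{n}0.png",snapshot(n)[:,:,::-1])
E
```

```text
pics
{'t': 0.0, 'joint_positions': array([ 1.1679,  0.4778,  0.0223,  1.5565, -0.0115,  1.1093, -0.0831]), 'qd': array([ 0.0002,  0.0004, -0.0007, -0.0007, -0.0007,  0.001 ,  0.0006]), 'effort': array([ -0.0002, -58.2864,   1.5344, -27.2619,  -0.0545,   0.017 ,
         0.0002]), 'tcp_pos': array([ 0.1959, -0.6453,  0.2217]), 'tool_rot': array([[ 0.9569,  0.2906, -0.0007],
       [ 0.2906, -0.9569,  0.0017],
       [-0.0002, -0.0018, -1.    ]]), 'force': array([-0.1753,  0.2042,  0.9355]), 'wrist_torque': array([-0.0134, -0.0117,  0.009 ]), 'gripper_force': 0.0, 'finger_gap': 0.08786349585197817}
scene {'K': array([[456.0091,   0.    , 325.1956],
       [  0.    , 456.0091, 200.0509],
       [  0.    ,   0.    ,   1.    ]]), 'extrinsics': array([[-0.7499,  0.5004, -0.4326,  1.1894],
       [ 0.6615,  0.5703, -0.487 ,  0.805 ],
       [ 0.003 , -0.6514, -0.7587,  1.286 ],
       [ 0.    ,  0.    ,  0.    ,  1.    ]])}
top {'K': array([[458.8942,   0.    , 316.0385],
       [  0.    , 458.8942, 196.3422],
       [  0.    ,   0.    ,   1.    ]]), 'extrinsics': array([[-0.0127, -0.9978,  0.0651,  0.4559],
       [-0.9998,  0.0136,  0.0135,  0.0604],
       [-0.0143, -0.0649, -0.9978,  1.5034],
       [ 0.    ,  0.    ,  0.    ,  1.    ]])}
wrist {'K': array([[294.9911,   0.    , 322.486 ],
       [  0.    , 294.9911, 197.6917],
       [  0.    ,   0.    ,   1.    ]]), 'extrinsics': array([[ 0.2907, -0.9224, -0.2544,  0.266 ],
       [-0.9568, -0.2807, -0.0754, -0.6243],
       [-0.0019,  0.2653, -0.9642,  0.3829],
       [ 0.    ,  0.    ,  0.    ,  1.    ]])}
```

View pics/top0.png

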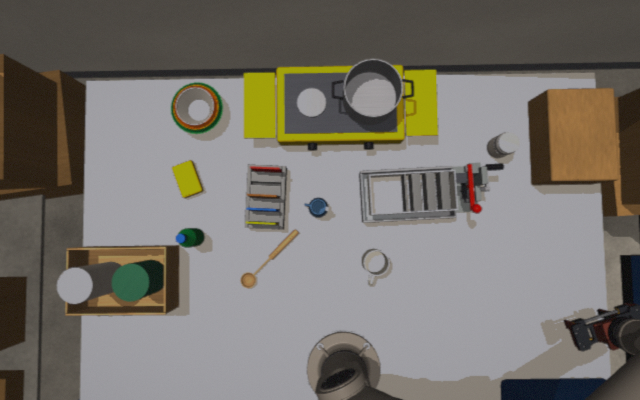

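View pics/scene0.png

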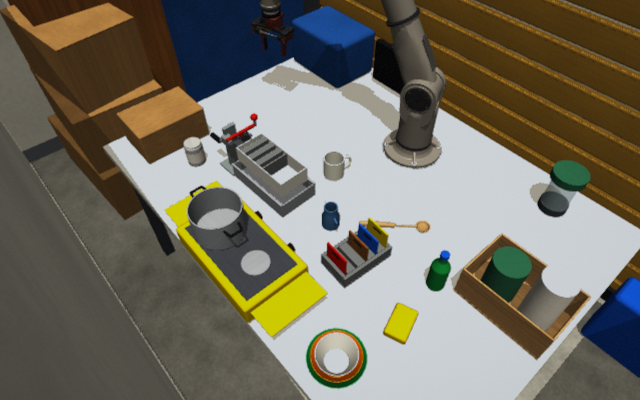

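Top view: boards red (265,169), brown (264,196), blue (263,210), yellow (262,223); no green one. Jug is at (318,207), the basket spans (360–457, 168–222), and the knob is at (476,209). The scene view agrees.

```bash
cat > h.py <<'E'
from rig import robot, snapshot, get_calibration
import cv2,numpy as np
np.set_printoptions(precision=4,suppress=True)
R={'red':[(0,150,90),(6,255,255)],'blue':[(100,140,60),(118,255,255)],'yellow':[(25,150,80),(33,255,255)],'brown':[(8,80,60),(18,255,255)],'jug':[(100,60,20),(120,255,255)]}
def ray(cal,u,v,z):
    K,E=cal['K'],cal['extrinsics']
    d=E[:3,:3]@np.linalg.solve(K,[u,v,1.]);o=E[:3,3]
    return o+d*(z-o[2])/d[2]
def proj(cal,p):
    E=cal['extrinsics'];q=cal['K']@(E[:3,:3].T@(np.asarray(p)-E[:3,3]));return q[:2]/q[2]
def mask(im,c):
    return cv2.inRange(cv2.cvtColor(im,cv2.COLOR_RGB2HSV),*map(np.array,R[c]))
def blobs(im,c,box=(0,0,640,400),amin=15):
    m=mask(im,c);k=np.zeros_like(m);x0,y0,x1,y1=box;k[y0:y1,x0:x1]=m[y0:y1,x0:x1]
    cs,_=cv2.findContours(k,cv2.RETR_EXTERNAL,cv2.CHAIN_APPROX_NONE)
    return sorted([c for c in cs if cv2.contourArea(c)>=amin],key=cv2.contourArea,reverse=True)
def tool(v):  # world vector -> tool axes, units of dp
    return robot.state()['tool_rot'].T@np.asarray(v)/.25
def wrist(name):
    c=get_calibration('wrist');im=snapshot('wrist');cv2.imwrite(f'pics/{name}.png',im[:,:,::-1]);return c,im
E
python3 - <<'E'
from h import *
c=get_calibration('top');im=cv2.imread('pics/top0.png')[:,:,::-1].copy()
for n,box,z in [('red',(240,155,295,235),.118),('blue',(240,155,295,235),.118),('yellow',(240,155,295,235),.118),('brown',(240,155,295,235),.118),('jug',(300,190,335,225),.06),('red',(455,160,490,220),.198)]:
    for b in blobs(im,n,box,8)[:2]:
        r=cv2.minAreaRect(b);print(n,r,ray(c,*r[0],z)[:2])
for uv in [(360,171),(455,168),(362,222),(457,219)]: print('basket corner',ray(c,*uv,.146)[:2])
for uv in [(248,166),(286,166),(246,230),(285,229)]: print('rack corner',ray(c,*uv,.053)[:2])
print(ray(c,476,209,.2),ray(c,190,238,.1))
E
```

```text
red ((265.01019287109375, 167.78622436523438), (28.063440322875977, 1.7599107027053833), 2.726310968399048) [0.6354 0.2333]
blue ((261.5, 209.0), (2.0, 29.0), 90.0) [0.5101 0.2446]
yellow ((260.51470947265625, 222.69119262695312), (29.062307357788086, 1.8074759244918823), 2.726311206817627) [0.4688 0.2478]
brown ((261.4898681640625, 195.2138214111328), (29.062307357788086, 2.6636483669281006), 2.726311206817627) [0.5519 0.2444]
jug ((317.3399963378906, 206.62002563476562), (19.0, 17.799999237060547), 53.13010025024414) [0.5176 0.0762]
red ((471.16583251953125, 188.1072998046875), (48.052001953125, 9.358965873718262), 77.90524291992188) [ 0.5585 -0.3629]
basket corner [ 0.6181 -0.0528]
basket corner [ 0.623  -0.3342]
basket corner [ 0.4668 -0.0559]
basket corner [ 0.472  -0.3352]
rack corner [0.6504 0.2957]
rack corner [0.6486 0.1744]
rack corner [0.4469 0.3026]
rack corner [0.4485 0.1793]
[ 0.4989 -0.3738  0.2   ] [0.425  0.4666 0.1   ]
```

Run:
```python
import cv2
a=cv2.imread('pics/top0.png')[150:250,230:510]
cv2.imwrite('pics/crop1.png',cv2.resize(a,None,fx=2.8,fy=2.8,interpolation=cv2.INTER_CUBIC))
```

```text
(no output)
```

View pics/crop1.png

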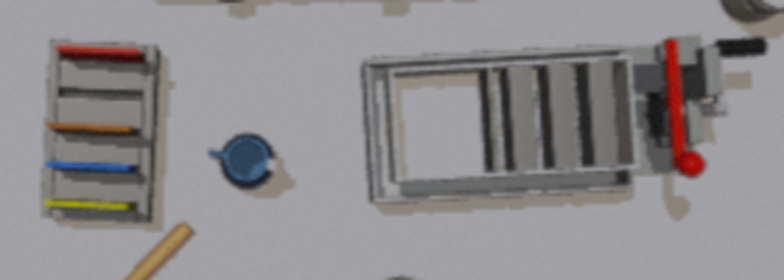

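Crop: rack on the left, its boards aligned with the slots. The jug handle points left (+y) and the spout right. Slots show as dark stripes at crop x≈495, 543, 583, 622, with the knob at (690,163). I'll move over the basket for a wrist look.

jog_arm --series '[{"angular":[0,0,0.14],"dp":[0,0,-0.08],"grip":0},{"angular":[0,0,0.14],"dp":[0,0,-0.08],"grip":0},{"angular":[0,0,0.14],"dp":[0,0,-0.08],"grip":0},{"angular":[0,0,0.14],"dp":[0,0,-0.08],"grip":0},{"angular":[0,0,0],"dp":[0.102,-0.12,0],"grip":0},{"angular":[0,0,0],"dp":[0.102,-0.12,0],"grip":0},{"angular":[0,0,0],"dp":[0.102,-0.12,0],"grip":0},{"angular":[0,0,0],"dp":[0.102,-0.12,0],"grip":0},{"angular":[0,0,0],"dp":[0.102,-0.12,0],"grip":0},{"angular":[0,0,0],"dp":[0.102,-0.12,0],"grip":0},{"angular":[0,0,0],"dp":[0.102,-0.12,0],"grip":0},{"angular":[0,0,0],"dp":[0.102,-0.12,0],"grip":0},{"angular":[0,0,0],"dp":[0.102,-0.12,0],"grip":0},{"angular":[0,0,0],"dp":[0.102,-0.12,0],"grip":0},{"angular":[0,0,0],"dp":[0.102,-0.12,0],"grip":0},{"angular":[0,0,0],"dp":[0.102,-0.12,0],"grip":0},{"angular":[0,0,0],"dp":[0.102,-0.12,0],"grip":0},{"angular":[0,0,0],"dp":[0.102,-0.12,0],"grip":0},{"angular":[0,0,0],"dp":[0,0,0],"grip":0},{"angular":[0,0,0],"dp":[0,0,0],"grip":0}]'

```text
t: 1.82
tcp_pos: [0.5481, -0.2177, 0.3022]
tool_rot: [[1.0, 0.02, -0.0], [0.02, -1.0, 0.001], [-0.0, -0.001, -1.0]]
force: [-0.6, -0.6, -0.7]
finger_gap: 0.0878
gripper_force: 0.0
```

Run:
```python
from h import *
s=robot.state();print(s['t'],s['tcp_pos'],s['tool_rot'])
c,im=wrist('w1');np.save('w1.npy',c['extrinsics'])
```

```text
1.8167 [ 0.5481 -0.2177  0.3022] [[ 0.9998  0.0203 -0.0004]
 [ 0.0203 -0.9998  0.0011]
 [-0.0003 -0.0011 -1.    ]]
```

View pics/w1.png

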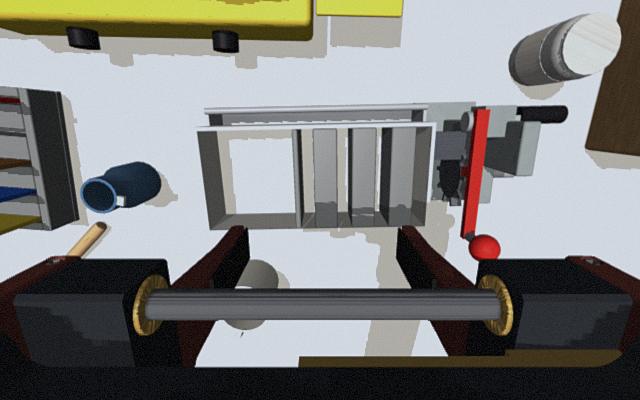

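Wrist view: basket top rim at (199,127)–(433,125), rim bottom edge near row 228, rib tops and slots between columns 300 and 433, knob at (484,247), jug rim at (100,195).

Run:
```python
from h import *
c=get_calibration('wrist');im=cv2.imread('pics/w1.png')
for uv in [(199,127),(433,125),(210,228),(425,228),(297,128),(302,128),(205,106),(428,105)]:
    print(uv,ray(c,*uv,.146)[:2],ray(c,*uv,.086)[:2])
a=im[95:235,190:445]
cv2.imwrite('pics/crop2.png',cv2.resize(a,None,fx=3.1,fy=3.1,interpolation=cv2.INTER_CUBIC))
```

```text
(199, 127) [ 0.6071 -0.0895] [ 0.6046 -0.0651]
(433, 125) [ 0.6132 -0.3341] [ 0.6119 -0.3559]
(210, 228) [ 0.4943 -0.0915] [ 0.4705 -0.0674]
(425, 228) [ 0.4984 -0.3383] [ 0.4754 -0.3609]
(297, 128) [ 0.6078 -0.192 ] [ 0.6055 -0.187 ]
(302, 128) [ 0.6079 -0.1973] [ 0.6056 -0.1933]
(205, 106) [ 0.6282 -0.0977] [ 0.6298 -0.0748]
(428, 105) [ 0.633  -0.3266] [ 0.6355 -0.3471]
```

View pics/crop2.png

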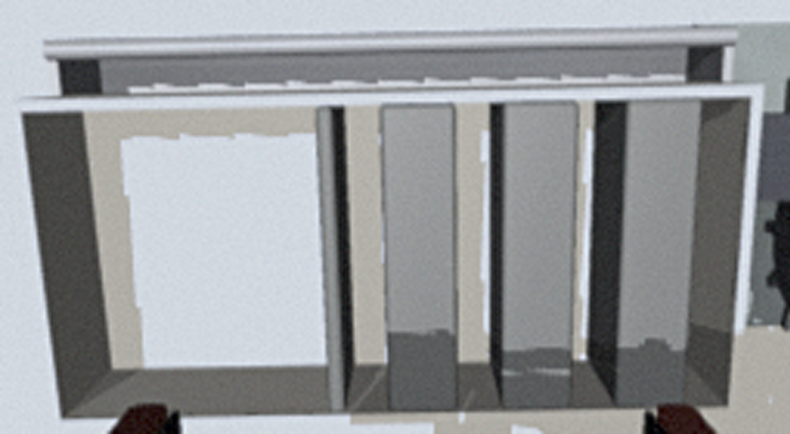

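Run:
```python
from h import *
c=get_calibration('wrist')
for v in (110,300):
  for u in (22,320,337,384,456,501,575,606,620,697,764):
    print(v,u,ray(c,190+u/3.1,95+v/3.1,.146)[:2],end=' ')
  print()
print('x edges',[ray(c,330,95+v/3.1,.146)[:2] for v in (93,104,405)], [ray(c,u,95+v/3.1,.146)[:2] for u,v in((199,110),(434,92),(209.5,415),(424.5,405))])
im=cv2.imread('pics/w1.png')[:,:,::-1].copy()
b=blobs(im,'red',(460,225,510,265))[0];(k,r)=cv2.minEnclosingCircle(b);print('knob px',k,r,ray(c,*k,.198))
t=get_calibration('top');print(ray(t,475.5,208.3,.198))
# jug rim
b=[x for x in blobs(im,'jug',(75,150,170,220))][0];print(cv2.boundingRect(b))
print('jug rim',ray(c,100,195,.095),ray(t,317.3,206.6,.095))
```

```text
110 22 [ 0.6035 -0.0872] 110 320 [ 0.6052 -0.1881] 110 337 [ 0.6053 -0.1938] 110 384 [ 0.6055 -0.2097] 110 456 [ 0.606  -0.2341] 110 501 [ 0.6062 -0.2493] 110 575 [ 0.6066 -0.2744] 110 606 [ 0.6068 -0.2849] 110 620 [ 0.6069 -0.2896] 110 697 [ 0.6073 -0.3157] 110 764 [ 0.6077 -0.3384] 
300 22 [ 0.537  -0.0808] 300 320 [ 0.5388 -0.1874] 300 337 [ 0.5389 -0.1935] 300 384 [ 0.5392 -0.2103] 300 456 [ 0.5396 -0.2361] 300 501 [ 0.5399 -0.2522] 300 575 [ 0.5403 -0.2787] 300 606 [ 0.5405 -0.2898] 300 620 [ 0.5406 -0.2948] 300 697 [ 0.5411 -0.3223] 300 764 [ 0.5415 -0.3463] 
x edges [array([ 0.6114, -0.2265]), array([ 0.6078, -0.2266]), array([ 0.4995, -0.2292])] [array([ 0.6035, -0.0892]), array([ 0.6136, -0.3351]), array([ 0.4932, -0.0908]), array([ 0.5013, -0.3374])]
knob px (484.8125, 248.65625) 14.57630729675293 [ 0.4978 -0.3796  0.198 ]
[ 0.501  -0.3732  0.198 ]
(80, 162, 81, 51)
jug rim [0.5173 0.0672 0.095 ] [0.5161 0.076  0.095 ]
```

Run:
```python
from h import *
s=get_calibration('scene');im=cv2.imread('pics/scene0.png')[:,:,::-1].copy()
t=get_calibration('top');it=cv2.imread('pics/top0.png')[:,:,::-1].copy();w=get_calibration('wrist')
m=blobs(im,'red',(246,110,262,124),3)[0];ks=cv2.minEnclosingCircle(m);m=blobs(it,'red',(470,203,484,216),3)[0];kt=cv2.minEnclosingCircle(m)
print(ks,kt,ray(s,*ks[0],.198),ray(t,*kt[0],.198))
for p in ([.4978,-.3796,.198],[.501,-.3732,.198]): print(proj(s,p),proj(t,p),proj(w,p))
for n in('red','blue','yellow','brown'):
    m=blobs(im,n,(320,215,395,285),8)
    print(n,[cv2.boundingRect(x) for x in m[:2]])
tc=robot.state();p=tc['tcp_pos'];print('tcp in wrist',proj(w,p),[proj(w,p+k*.044*tc['tool_rot'][:,1]) for k in(-1,1)])
```

```text
((253.5, 116.5), 2.9155757427215576) ((475.0, 206.5), 6.103377819061279) [ 0.4984 -0.3777  0.198 ] [ 0.5061 -0.3719  0.198 ]
[253.3386 116.1819] [477.8275 209.3867] [484.8456 248.6329]
[253.6407 117.3705] [475.5172 208.287 ] [478.8415 245.5239]
red [(327, 243, 20, 29)]
blue [(358, 224, 21, 30), (323, 215, 15, 15)]
yellow [(367, 218, 21, 29)]
brown [(349, 231, 20, 19), (380, 223, 15, 4)]
tcp in wrist [323.1102 244.5242] [array([248.811 , 244.5083]), array([397.4132, 244.5402])]
```

jog_arm --series '[{"angular":[0,0,0],"dp":[0,-0.152,0],"grip":0},{"angular":[0,0,0],"dp":[0,-0.152,0],"grip":0},{"angular":[0,0,0],"dp":[0,-0.152,0],"grip":0},{"angular":[0,0,0],"dp":[0,-0.152,0],"grip":0},{"angular":[0,0,0],"dp":[0,-0.152,0],"grip":0},{"angular":[0,0,0],"dp":[0,-0.152,0],"grip":0},{"angular":[0,0,0],"dp":[0,-0.152,0],"grip":0},{"angular":[0,0,0],"dp":[0,-0.152,0],"grip":0},{"angular":[0,0,0],"dp":[0,-0.152,0],"grip":0},{"angular":[0,0,0],"dp":[0,-0.152,0],"grip":0},{"angular":[0,0,0],"dp":[0,-0.152,0],"grip":0},{"angular":[0,0,0],"dp":[0,-0.152,0],"grip":0}]'

```text
t: 2.87
tcp_pos: [0.5406, 0.2344, 0.3027]
tool_rot: [[1.0, 0.011, 0.0], [0.011, -1.0, -0.001], [0.0, 0.001, -1.0]]
force: [-0.0, -0.1, -0.5]
finger_gap: 0.0877
gripper_force: 0.0
```

jog_arm --series '[{"angular":[0,0,-0.2345],"dp":[0,0,0],"grip":168},{"angular":[0,0,-0.2345],"dp":[0,0,0],"grip":168},{"angular":[0,0,-0.2345],"dp":[0,0,0],"grip":168},{"angular":[0,0,-0.2345],"dp":[0,0,0],"grip":168},{"angular":[0,0,-0.2345],"dp":[0,0,0],"grip":168},{"angular":[0,0,-0.2345],"dp":[0,0,0],"grip":168},{"angular":[0,0,-0.2345],"dp":[0,0,0],"grip":168},{"angular":[0,0,-0.2345],"dp":[0,0,0],"grip":168},{"angular":[0,0,-0.2345],"dp":[0,0,0],"grip":168},{"angular":[0,0,-0.2345],"dp":[0,0,0],"grip":168},{"angular":[0,0,-0.2345],"dp":[0,0,0],"grip":168},{"angular":[0,0,-0.2345],"dp":[0,0,0],"grip":168},{"angular":[0,0,-0.2345],"dp":[0,0,0],"grip":168},{"angular":[0,0,0],"dp":[0,0,0],"grip":168},{"angular":[0,0,0],"dp":[0,0,0],"grip":168}]'

```text
t: 4.12
tcp_pos: [0.5407, 0.2333, 0.3024]
tool_rot: [[0.038, 0.999, -0.0], [0.999, -0.038, -0.001], [-0.001, -0.0, -1.0]]
force: [-0.9, 0.1, -0.0]
finger_gap: 0.0302
gripper_force: 0.0
```

Run:
```python
from h import *
s=robot.state();print(s['t'],s['tcp_pos'],s['tool_rot'],s['finger_gap'],s['joint_positions'])
c,im=wrist('w2')
for n in('red','blue','yellow','brown'):
    for b in blobs(im,n,(100,40,560,300),100)[:2]:
        r=cv2.minAreaRect(b);print(n,r,cv2.boundingRect(b),ray(c,*r[0],.118)[:2])
```

```text
4.1167 [0.5407 0.2333 0.3024] [[ 0.0381  0.9993 -0.0002]
 [ 0.9993 -0.0381 -0.0009]
 [-0.0009 -0.0002 -1.    ]] 0.030179892811883373 [ 0.0268  0.3493 -0.6973  1.6327  0.2347  1.2458 -0.7544]
red ((401.48358154296875, 173.68032836914062), (5.07000207901001, 73.3339614868164), 5.19442892074585) (396, 137, 12, 74) [0.6353 0.237 ]
blue ((298.5, 166.5), (77.0, 9.0), 90.0) (294, 128, 10, 78) [0.5136 0.2502]
yellow ((506.0, 186.0), (154.0, 106.0), 90.0) (453, 109, 107, 155) [0.7612 0.2173]
yellow ((261.34564208984375, 166.98670959472656), (74.1759262084961, 5.918701648712158), 87.79740142822266) (257, 130, 9, 75) [0.4697 0.2513]
brown ((196.45387268066406, 170.64794921875), (168.56402587890625, 29.859119415283203), 43.87669372558594) (132, 108, 135, 117) [0.3924 0.2499]
brown ((331.1820983886719, 167.4903564453125), (5.84580135345459, 75.11701965332031), 1.7357045412063599) (328, 130, 8, 76) [0.5521 0.2476]
```

View pics/w2.png

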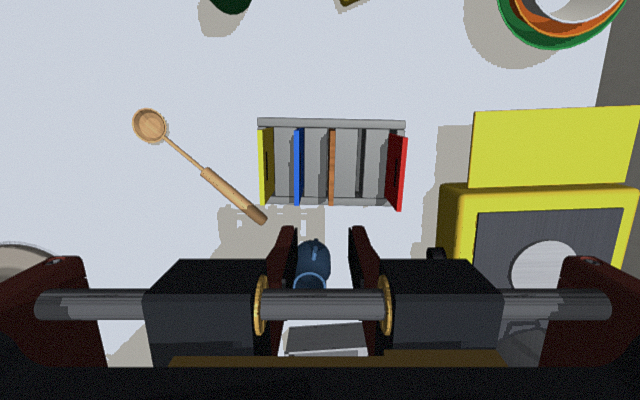

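Wrist view: rack rail from (258,121) to (405,124). Top edges: yellow at (261,167), blue (298,166), wood (331,167), red (402,174). The jug is below at (312,265).

Run:
```python
from h import *
c=get_calibration('wrist');w=cv2.imread('pics/w2.png')[:,:,::-1].copy()
for uv in [(258,119),(405,121),(261,199),(403,211)]: print(ray(c,*uv,.053)[:2])
for n in('red','blue','yellow','brown'):
    m=mask(w,n)
    print(n,end=' ')
    for v in (132,140,170,200,208):
        x=np.nonzero(m[v,255:412])[0]+255
        print(v,(x.min(),x.max()) if len(x) else None,ray(c,x.min(),v,.118)[:2] if len(x) else '',ray(c,x.max()+1,v,.118)[:2] if len(x) else '',end='; ')
    print()
```

```text
[0.4571 0.3065]
[0.6547 0.2964]
[0.4507 0.1949]
[0.6564 0.169 ]
red 132 None  ; 140 (np.int64(402), np.int64(407)) [0.6345 0.2769] [0.6414 0.2767]; 170 (np.int64(400), np.int64(404)) [0.6333 0.242 ] [0.6392 0.2418]; 200 (np.int64(397), np.int64(400)) [0.6309 0.2051] [0.6357 0.2049]; 208 (np.int64(396), np.int64(400)) [0.6299 0.195 ] [0.6361 0.1947]; 
blue 132 (np.int64(294), np.int64(302)) [0.5107 0.2906] [0.521  0.2902]; 140 (np.int64(294), np.int64(302)) [0.5101 0.2816] [0.5205 0.2812]; 170 (np.int64(294), np.int64(302)) [0.5079 0.2467] [0.5186 0.2463]; 200 (np.int64(294), np.int64(299)) [0.5056 0.2098] [0.5129 0.2095]; 208 None  ; 
yellow 132 (np.int64(258), np.int64(270)) [0.4695 0.2921] [0.4844 0.2916]; 140 (np.int64(258), np.int64(270)) [0.4686 0.2831] [0.4836 0.2826]; 170 (np.int64(259), np.int64(271)) [0.4665 0.2482] [0.4819 0.2477]; 200 (np.int64(260), np.int64(265)) [0.4642 0.2114] [0.4715 0.2111]; 208 None  ; 
brown 132 (np.int64(330), np.int64(335)) [0.5519 0.289 ] [0.5587 0.2888]; 140 (np.int64(330), np.int64(334)) [0.5516 0.28  ] [0.5573 0.2798]; 170 (np.int64(329), np.int64(334)) [0.5493 0.2451] [0.5564 0.2449]; 200 (np.int64(328), np.int64(332)) [0.5469 0.2083] [0.553 0.208]; 208 (np.int64(255), np.int64(256)) [0.4571 0.2014] [0.4596 0.2013];
```

jog_arm --series '[{"angular":[0,0,0.053],"dp":[0,0,0],"grip":168},{"angular":[0,0,0],"dp":[0.021,0.126,0],"grip":168},{"angular":[0,0,0],"dp":[0.021,0.126,0],"grip":168},{"angular":[0,0,0],"dp":[0.021,0.126,0],"grip":168},{"angular":[0,0,0],"dp":[0,0,0.142],"grip":168},{"angular":[0,0,0],"dp":[0,0,0.142],"grip":168},{"angular":[0,0,0],"dp":[0,0,0.142],"grip":168},{"angular":[0,0,0],"dp":[0,0,0.142],"grip":168},{"angular":[0,0,0],"dp":[0,0,0],"grip":168},{"angular":[0,0,0],"dp":[0,0,0],"grip":168}]'

```text
t: 5.0
tcp_pos: [0.6345, 0.2447, 0.1593]
tool_rot: [[0.06, 0.998, -0.003], [0.998, -0.06, -0.002], [-0.002, -0.003, -1.0]]
force: [0.5, 0.3, 0.8]
finger_gap: 0.0298
gripper_force: 0.0
```

Run:
```python
from h import *
s=robot.state();print(s['t'],s['tcp_pos'],s['tool_rot'],tool(np.array([.636,.243,.083])-s['tcp_pos']))
c,w=wrist('w3')
m=mask(w,'red')
for v in range(60,300,15):
    x=np.nonzero(m[v])[0]
    if len(x): print(v,x.min(),x.max(),ray(c,x.min(),v,.118)[:2],ray(c,x.max()+1,v,.118)[:2])
```

```text
5.0 [0.6345 0.2447 0.1593] [[ 0.0602  0.9982 -0.0034]
 [ 0.9982 -0.0602 -0.0018]
 [-0.002  -0.0033 -1.    ]] [-0.0058  0.0073  0.3054]
165 322 327 [0.6371 0.2851] [0.6413 0.2849]
180 321 329 [0.6358 0.2746] [0.6421 0.2742]
195 321 329 [0.6351 0.2638] [0.6415 0.2634]
210 321 329 [0.6344 0.2526] [0.6409 0.2522]
225 321 329 [0.6337 0.2411] [0.6403 0.2407]
240 321 328 [0.633  0.2293] [0.6389 0.229 ]
255 322 328 [0.633  0.2171] [0.6383 0.2168]
270 322 328 [0.6322 0.2046] [0.6376 0.2043]
285 322 328 [0.6315 0.1917] [0.6369 0.1914]
```

View pics/w3.png

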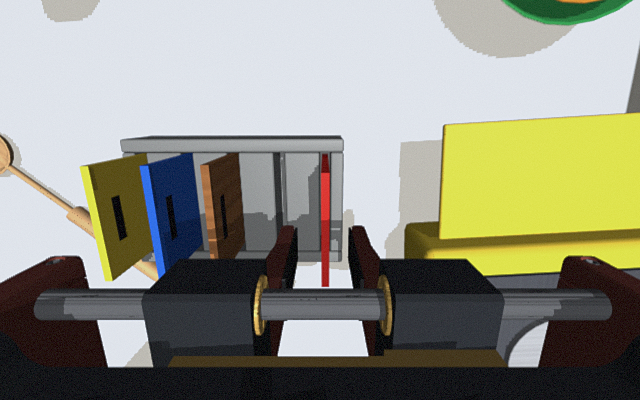

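Red board top edge at columns 321–329, centred between the fingers. Descending to grip.

jog_arm --series '[{"angular":[0,0,0],"dp":[-0.02,0.01,0.1],"grip":168},{"angular":[0,0,0],"dp":[0,0,0.1],"grip":168},{"angular":[0,0,0],"dp":[0,0,0.1],"grip":168},{"angular":[0,0,0],"dp":[0,0,0],"grip":168},{"angular":[0,0,0],"dp":[0,0,0],"grip":255},{"angular":[0,0,0],"dp":[0,0,0],"grip":255},{"angular":[0,0,0],"dp":[0,0,0],"grip":255},{"angular":[0,0,0],"dp":[0,0,0],"grip":255},{"angular":[0,0,0],"dp":[0,0,0],"grip":255},{"angular":[0,0,0],"dp":[0,0,0],"grip":255},{"angular":[0,0,0],"dp":[0,0,0],"grip":255}]'

```text
t: 5.97
tcp_pos: [0.6378, 0.2412, 0.088]
tool_rot: [[0.058, 0.998, 0.001], [0.998, -0.058, 0.001], [0.001, 0.001, -1.0]]
force: [-2.9, -0.7, 7.7]
finger_gap: 0.0058
gripper_force: 30.0
```

jog_arm --series '[{"angular":[0,0,0],"dp":[0,0,-0.06],"grip":255},{"angular":[0,0,0],"dp":[0,0,-0.12],"grip":255},{"angular":[0,0,0],"dp":[0,0,-0.14],"grip":255},{"angular":[0,0,0],"dp":[0,0,-0.14],"grip":255},{"angular":[0,0,0],"dp":[0,0,-0.14],"grip":255},{"angular":[0,0,0],"dp":[0,0,-0.14],"grip":255},{"angular":[0,0,0],"dp":[0,0,-0.14],"grip":255},{"angular":[0,0,0],"dp":[0,0,0],"grip":255},{"angular":[0,0,0],"dp":[0,0,0],"grip":255}]'

```text
t: 6.72
tcp_pos: [0.6385, 0.2413, 0.3098]
tool_rot: [[0.058, 0.998, 0.006], [0.998, -0.058, 0.002], [0.003, 0.006, -1.0]]
force: [0.7, -0.3, -1.5]
finger_gap: 0.006
gripper_force: 30.0
```

```bash
cat >> h.py <<'E'
def plan(target,yaw):
    """turn (units about tool z) to bring tool y to azimuth yaw deg, then dp in the turned axes"""
    s=robot.state();Rt=s['tool_rot'];p=s['tcp_pos'];y=Rt[:,1]
    d=(yaw-np.degrees(np.arctan2(y[1],y[0]))+180)%360-180
    a=np.radians(yaw);Y=np.array([np.cos(a),np.sin(a),0]);Z=np.array([0,0,-1.]);X=np.cross(Y,Z)
    v=np.asarray(target)-p
    print('t',s['t'],'p',p,'gap',s['finger_gap'],'f',s['gripper_force'],'F',s['force'])
    print('turn units',-np.radians(d)/.5,'dp turned',np.array([X@v,Y@v,Z@v])/.25,'dp now',tool(v))
    print('tilt',Rt[:,2],'q7',s['joint_positions'][6])
E
python3 -c "
from h import *
plan([.555,-.2846,.27],-88.7)"
```

```text
t 6.7167 p [0.6385 0.2413 0.3098] gap 0.005970899364932306 f 29.99980330467224 F [ 0.685  -0.2694 -1.4613]
turn units 2.9796168334149633 dp turned [-0.3817  2.0955  0.1594] dp now [-2.1199 -0.2118  0.1523]
tilt [ 0.0058  0.0024 -1.    ] q7 -0.7403876265454438
```

jog_arm --series '[{"angular":[0,0,0.229],"dp":[0,0,0],"grip":255},{"angular":[0,0,0.229],"dp":[0,0,0],"grip":255},{"angular":[0,0,0.229],"dp":[0,0,0],"grip":255},{"angular":[0,0,0.229],"dp":[0,0,0],"grip":255},{"angular":[0,0,0.229],"dp":[0,0,0],"grip":255},{"angular":[0,0,0.229],"dp":[0,0,0],"grip":255},{"angular":[0,0,0.229],"dp":[0,0,0],"grip":255},{"angular":[0,0,0.229],"dp":[0,0,0],"grip":255},{"angular":[0,0,0.229],"dp":[0,0,0],"grip":255},{"angular":[0,0,0.229],"dp":[0,0,0],"grip":255},{"angular":[0,0,0.229],"dp":[0,0,0],"grip":255},{"angular":[0,0,0.229],"dp":[0,0,0],"grip":255},{"angular":[0,0,0.229],"dp":[0,0,0],"grip":255}]'

```text
t: 7.8
tcp_pos: [0.6369, 0.2399, 0.3044]
tool_rot: [[1.0, 0.018, -0.002], [0.018, -1.0, -0.001], [-0.002, 0.001, -1.0]]
force: [0.3, 0.1, -0.8]
finger_gap: 0.0061
gripper_force: 30.0
```

jog_arm --series '[{"angular":[0,0,0],"dp":[-0.0274,0.15,0],"grip":255},{"angular":[0,0,0],"dp":[-0.0274,0.15,0],"grip":255},{"angular":[0,0,0],"dp":[-0.0274,0.15,0],"grip":255},{"angular":[0,0,0],"dp":[-0.0274,0.15,0],"grip":255},{"angular":[0,0,0],"dp":[-0.0274,0.15,0],"grip":255},{"angular":[0,0,0],"dp":[-0.0274,0.15,0],"grip":255},{"angular":[0,0,0],"dp":[-0.0274,0.15,0],"grip":255},{"angular":[0,0,0],"dp":[-0.0274,0.15,0],"grip":255},{"angular":[0,0,0],"dp":[-0.0274,0.15,0],"grip":255},{"angular":[0,0,0],"dp":[-0.0274,0.15,0],"grip":255},{"angular":[0,0,0],"dp":[-0.0274,0.15,0],"grip":255},{"angular":[0,0,0],"dp":[-0.0274,0.15,0],"grip":255},{"angular":[0,0,0],"dp":[-0.0274,0.15,0],"grip":255},{"angular":[0,0,0],"dp":[-0.0274,0.15,0],"grip":255},{"angular":[0,0,0],"dp":[0,0,0],"grip":255},{"angular":[0,0,0],"dp":[0,0,0],"grip":255}]'

```text
t: 9.13
tcp_pos: [0.5523, -0.2897, 0.3043]
tool_rot: [[1.0, 0.018, -0.003], [0.018, -1.0, 0.0], [-0.003, -0.0, -1.0]]
force: [0.3, 1.1, -0.3]
finger_gap: 0.0056
gripper_force: 30.0
```

```bash
python3 -c "
from h import *
plan([.554,-.2846,.25],-88.7)
c,w=wrist('w4');np.save('w4.npy',c['extrinsics'])"
```

```text
t 9.1333 p [ 0.5523 -0.2897  0.3043] gap 0.005647116295571947 f 29.999859631061554 F [ 0.3287  1.1236 -0.2828]
turn units -0.008574500413022138 dp turned [ 0.0071 -0.0203  0.2173] dp now [ 0.0076 -0.0203  0.2173]
tilt [-0.0026  0.0001 -1.    ] q7 -1.2168847696116716
```

View pics/w4.png

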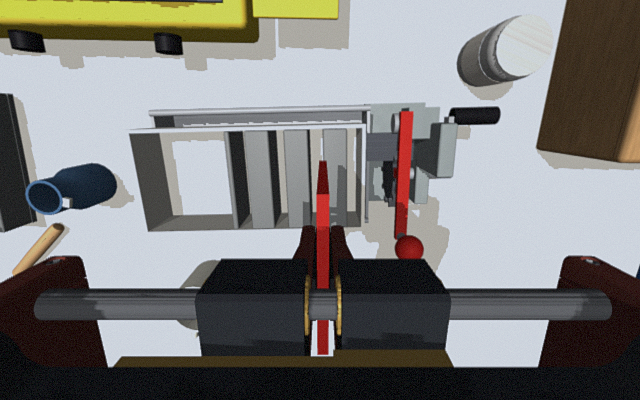

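The red board is held in the plane u≈322. Slot 2 is the gap at u≈309–323 between the ribs. I'll refine it from this second view.

Run:
```python
from h import *
c=get_calibration('wrist');w=cv2.imread('pics/w4.png')
print(proj(c,robot.state()['tcp_pos']))
for u in (228,243,247,252,273,278,285,309,314,322,347,362,366): print(u,*[ray(c,u,v,.146)[:2] for v in(150,)])
a=w[115:240,220:380];cv2.imwrite('pics/crop3.png',cv2.resize(a,None,fx=4.8,fy=4.8,interpolation=cv2.INTER_CUBIC))
```

```text
[323.0589 244.5082]
228 [ 0.5892 -0.184 ]
243 [ 0.5896 -0.2001]
247 [ 0.5897 -0.2044]
252 [ 0.5898 -0.2098]
273 [ 0.5903 -0.2324]
278 [ 0.5904 -0.2378]
285 [ 0.5906 -0.2453]
309 [ 0.5912 -0.2711]
314 [ 0.5913 -0.2765]
322 [ 0.5915 -0.2851]
347 [ 0.5921 -0.312 ]
362 [ 0.5925 -0.3281]
366 [ 0.5926 -0.3324]
```

View pics/crop3.png

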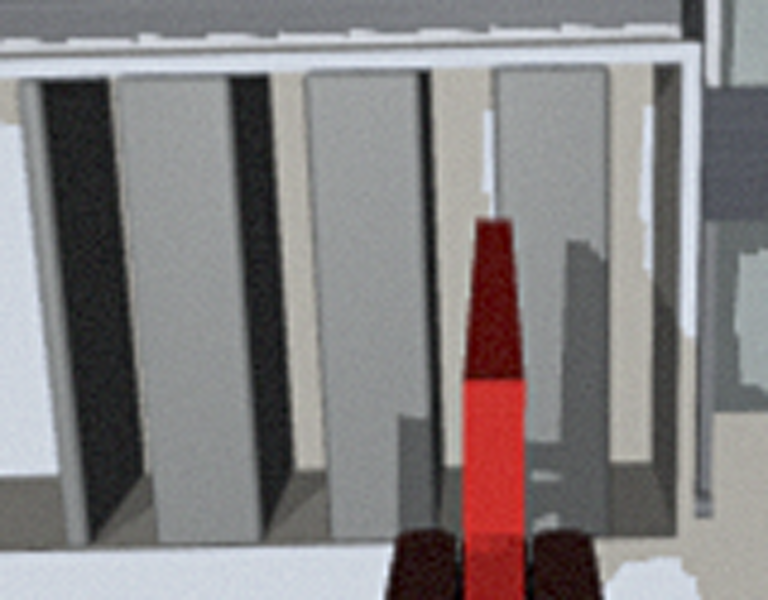

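Run:
```python
from h import *
c=get_calibration('wrist')
L={}
for n,(a,b) in {'s2':(458,481),'s3':(270,296),'s4':(80,124)}.items():
    p=ray(c,220+a/4.8,115+75/4.8,.146);q=ray(c,220+b/4.8,115+530/4.8,.146);print(n,p[:2],q[:2],'mid',(p+q)[:2]/2)
p=ray(c,220+458/4.8,115+75/4.8,.146);q=ray(c,220+481/4.8,115+530/4.8,.146)
plan([*((p+q)/2)[:2],.25],-88.7)
```

```text
s2 [ 0.6117 -0.2777] [ 0.505  -0.2849] mid [ 0.5584 -0.2813]
s3 [ 0.6108 -0.2363] [ 0.504  -0.2405] mid [ 0.5574 -0.2384]
s4 [ 0.6098 -0.1944] [ 0.5031 -0.1991] mid [ 0.5564 -0.1967]
t 9.1833 p [ 0.5535 -0.287   0.3046] gap 0.006007891738497888 f 29.99997854232788 F [ 0.0816 -0.4204 -1.8832]
turn units -0.0006652513807503836 dp turned [ 0.0201 -0.0224  0.2183] dp now [ 0.0205 -0.0222  0.2183]
tilt [-0.0018  0.0012 -1.    ] q7 -1.2171572918677356
```

jog_arm --series '[{"angular":[0,0,0],"dp":[0.01,-0.02,0.04],"grip":255},{"angular":[0,0,0],"dp":[0,0,0.1],"grip":255},{"angular":[0,0,0],"dp":[0,0,0.1],"grip":255},{"angular":[0,0,0],"dp":[0,0,0.05],"grip":255},{"angular":[0,0,0],"dp":[0,0,0.05],"grip":255},{"angular":[0,0,0],"dp":[0,0,0.04],"grip":255},{"angular":[0,0,0],"dp":[0,0,0],"grip":255},{"angular":[0,0,0],"dp":[0,0,0],"grip":255}]'

```text
t: 9.85
tcp_pos: [0.5569, -0.2814, 0.2106]
tool_rot: [[1.0, 0.024, -0.0], [0.024, -1.0, 0.0], [-0.0, -0.0, -1.0]]
force: [-0.1, -0.0, -0.6]
finger_gap: 0.0059
gripper_force: 30.0
```

```bash
python3 -c "
from h import *
plan([.556,-.283,.168],-88.7)
c,w=wrist('w5')
print(proj(c,[.556,-.283,.146]))
a=w[90:400,180:500,::-1];cv2.imwrite('pics/crop4.png',cv2.resize(a,None,fx=1.9,fy=1.9))
"
```

```text
t 9.85 p [ 0.5569 -0.2814  0.2106] gap 0.005873779364626402 f 29.999776482582092 F [-0.0803 -0.0244 -0.6464]
turn units 0.003616041545558513 dp turned [-0.0037  0.0063  0.1706] dp now [-0.0037  0.0063  0.1706]
tilt [-0.0002  0.0002 -1.    ] q7 -1.2413928373577978
[324.883  211.9382]
```

View pics/crop4.png

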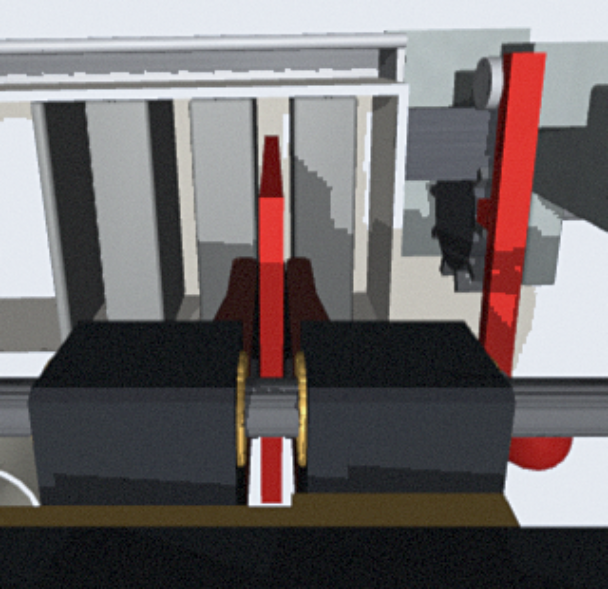

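Board's lower edge lies in the gap of slot 2 (crop 254–291). Lowering and releasing.

jog_arm --series '[{"angular":[0,0,0],"dp":[0,0,0.05],"grip":255},{"angular":[0,0,0],"dp":[0,0,0.05],"grip":255},{"angular":[0,0,0],"dp":[0,0,0.04],"grip":255},{"angular":[0,0,0],"dp":[0,0,0.03],"grip":255},{"angular":[0,0,0],"dp":[0,0,0],"grip":255},{"angular":[0,0,0],"dp":[0,0,0],"grip":255}]'

```text
t: 10.4
tcp_pos: [0.5564, -0.2816, 0.1673]
tool_rot: [[1.0, 0.024, -0.001], [0.024, -1.0, 0.001], [-0.001, -0.001, -1.0]]
force: [0.0, 0.5, -0.4]
finger_gap: 0.0059
gripper_force: 30.0
```

jog_arm --series '[{"angular":[0,0,0],"dp":[0,0,0],"grip":180},{"angular":[0,0,0],"dp":[0,0,0],"grip":180},{"angular":[0,0,0],"dp":[0,0,0],"grip":180},{"angular":[0,0,0],"dp":[0,0,0],"grip":180},{"angular":[0,0,0],"dp":[0,0,0],"grip":180},{"angular":[0,0,0],"dp":[0,0,-0.08],"grip":180},{"angular":[0,0,0],"dp":[0,0,-0.14],"grip":180},{"angular":[0,0,0],"dp":[0,0,-0.14],"grip":180},{"angular":[0,0,0],"dp":[0,0,-0.14],"grip":180},{"angular":[0,0,0],"dp":[0,0,0],"grip":180},{"angular":[0,0,0],"dp":[0,0,0],"grip":180}]'

```text
t: 11.32
tcp_pos: [0.5579, -0.2822, 0.2958]
tool_rot: [[1.0, 0.024, 0.005], [0.024, -1.0, -0.002], [0.005, 0.002, -1.0]]
force: [-0.3, -0.0, -0.3]
finger_gap: 0.0258
gripper_force: 0.0
```

```bash
python3 -c "
from h import *
plan([.511,.248,.30],-3.7)
c,w=wrist('w6')
m=mask(w,'red')
for v in range(60,300,20):
    x=np.nonzero(m[v,200:400])[0]+200
    if len(x): print(v,x.min(),x.max(),ray(c,x.min(),v,.196)[:2],ray(c,x.max()+1,v,.196)[:2])
"
```

```text
t 11.3167 p [ 0.5579 -0.2822  0.2958] gap 0.025788056020491907 f 0.0 F [-0.3288 -0.0326 -0.2715]
turn units -2.964601705720927 dp turned [ 2.1043 -0.3242 -0.0166] dp now [-0.1369 -2.1247 -0.022 ]
tilt [ 0.0048 -0.0021 -1.    ] q7 -1.2280888588181231
160 319 324 [ 0.5943 -0.2781] [ 0.5944 -0.2834]
180 319 324 [ 0.5762 -0.2785] [ 0.5763 -0.2839]
200 319 324 [ 0.5574 -0.2789] [ 0.5576 -0.2844]
220 319 324 [ 0.538  -0.2793] [ 0.5381 -0.2849]
240 319 323 [ 0.5178 -0.2797] [ 0.5179 -0.2845]
```

jog_arm --series '[{"angular":[0,0,0],"dp":[-0.0098,-0.1518,0],"grip":168},{"angular":[0,0,0],"dp":[-0.0098,-0.1518,0],"grip":168},{"angular":[0,0,0],"dp":[-0.0098,-0.1518,0],"grip":168},{"angular":[0,0,0],"dp":[-0.0098,-0.1518,0],"grip":168},{"angular":[0,0,0],"dp":[-0.0098,-0.1518,0],"grip":168},{"angular":[0,0,0],"dp":[-0.0098,-0.1518,0],"grip":168},{"angular":[0,0,0],"dp":[-0.0098,-0.1518,0],"grip":168},{"angular":[0,0,0],"dp":[-0.0098,-0.1518,0],"grip":168},{"angular":[0,0,0],"dp":[-0.0098,-0.1518,0],"grip":168},{"angular":[0,0,0],"dp":[-0.0098,-0.1518,0],"grip":168},{"angular":[0,0,0],"dp":[-0.0098,-0.1518,0],"grip":168},{"angular":[0,0,0],"dp":[-0.0098,-0.1518,0],"grip":168},{"angular":[0,0,0],"dp":[-0.0098,-0.1518,0],"grip":168},{"angular":[0,0,0],"dp":[-0.0098,-0.1518,0],"grip":168}]'

```text
t: 12.53
tcp_pos: [0.5084, 0.2498, 0.2913]
tool_rot: [[1.0, 0.024, -0.003], [0.024, -1.0, -0.001], [-0.003, 0.001, -1.0]]
force: [0.7, -0.1, 0.0]
finger_gap: 0.0299
gripper_force: 0.0
```

jog_arm --series '[{"angular":[0,0,-0.228],"dp":[0,0,0],"grip":168},{"angular":[0,0,-0.228],"dp":[0,0,0],"grip":168},{"angular":[0,0,-0.228],"dp":[0,0,0],"grip":168},{"angular":[0,0,-0.228],"dp":[0,0,0],"grip":168},{"angular":[0,0,-0.228],"dp":[0,0,0],"grip":168},{"angular":[0,0,-0.228],"dp":[0,0,0],"grip":168},{"angular":[0,0,-0.228],"dp":[0,0,0],"grip":168},{"angular":[0,0,-0.228],"dp":[0,0,0],"grip":168},{"angular":[0,0,-0.228],"dp":[0,0,0],"grip":168},{"angular":[0,0,-0.228],"dp":[0,0,0],"grip":168},{"angular":[0,0,-0.228],"dp":[0,0,0],"grip":168},{"angular":[0,0,-0.228],"dp":[0,0,0],"grip":168},{"angular":[0,0,-0.228],"dp":[0,0,0],"grip":168},{"angular":[0,0,0],"dp":[0,0,0.13],"grip":168},{"angular":[0,0,0],"dp":[0,0,0.13],"grip":168},{"angular":[0,0,0],"dp":[0,0,0.13],"grip":168},{"angular":[0,0,0],"dp":[0,0,0.13],"grip":168},{"angular":[0,0,0],"dp":[0,0,0],"grip":168},{"angular":[0,0,0],"dp":[0,0,0],"grip":168}]'

```text
t: 14.12
tcp_pos: [0.5079, 0.2477, 0.1611]
tool_rot: [[0.064, 0.998, -0.005], [0.998, -0.064, -0.002], [-0.002, -0.005, -1.0]]
force: [-0.2, 0.0, 0.1]
finger_gap: 0.0298
gripper_force: 0.0
```

```bash
cat > look.py <<'E'
import sys
from h import *
n,z,name=sys.argv[1],float(sys.argv[2]),sys.argv[3]
print(robot.state()['tcp_pos'],robot.state()['tool_rot'][:,1])
c,w=wrist(name);m=mask(w,n)
for v in range(60,300,20):
    x=np.nonzero(m[v,230:420])[0]+230
    if len(x): print(v,x.min(),x.max(),ray(c,x.min(),v,z)[:2],ray(c,x.max()+1,v,z)[:2])
E
python3 look.py blue .118 w7; python3 -c "
from h import *
plan([.511,.248,.085],-3.7)"
```

```text
[0.5079 0.2477 0.1611] [ 0.9979 -0.0641 -0.0052]
160 322 330 [0.5108 0.2913] [0.517  0.2909]
180 322 330 [0.5098 0.2771] [0.5162 0.2767]
200 322 330 [0.5089 0.2625] [0.5154 0.2621]
220 322 330 [0.5079 0.2473] [0.5145 0.2469]
240 322 330 [0.5069 0.2315] [0.5136 0.2311]
260 323 329 [0.5066 0.215 ] [0.5119 0.2147]
t 14.1667 p [0.5093 0.2487 0.1631] gap 0.030343208976981596 f 0.0 F [-0.2673  1.1804  0.7364]
turn units 0.0006273072169746502 dp turned [-0.0025  0.0071  0.3126] dp now [-0.0025  0.0076  0.3125]
tilt [-0.0016 -0.0001 -1.    ] q7 -0.9163422257336183
```

jog_arm --series '[{"angular":[0,0,0],"dp":[0,0.01,0.1],"grip":168},{"angular":[0,0,0],"dp":[0,0,0.1],"grip":168},{"angular":[0,0,0],"dp":[0,0,0.1],"grip":168},{"angular":[0,0,0],"dp":[0,0,0],"grip":168},{"angular":[0,0,0],"dp":[0,0,0],"grip":255},{"angular":[0,0,0],"dp":[0,0,0],"grip":255},{"angular":[0,0,0],"dp":[0,0,0],"grip":255},{"angular":[0,0,0],"dp":[0,0,0],"grip":255},{"angular":[0,0,0],"dp":[0,0,0],"grip":255},{"angular":[0,0,0],"dp":[0,0,0],"grip":255},{"angular":[0,0,0],"dp":[0,0,0],"grip":255}]'

```text
t: 15.08
tcp_pos: [0.512, 0.2493, 0.09]
tool_rot: [[0.064, 0.998, 0.001], [0.998, -0.064, 0.0], [0.001, 0.001, -1.0]]
force: [-3.0, -1.7, 9.6]
finger_gap: 0.0056
gripper_force: 30.0
```

jog_arm --series '[{"angular":[0,0,0],"dp":[0,0,-0.06],"grip":255},{"angular":[0,0,0],"dp":[0,0,-0.12],"grip":255},{"angular":[0,0,0],"dp":[0,0,-0.14],"grip":255},{"angular":[0,0,0],"dp":[0,0,-0.14],"grip":255},{"angular":[0,0,0],"dp":[0,0,-0.14],"grip":255},{"angular":[0,0,0],"dp":[0,0,-0.14],"grip":255},{"angular":[0,0,0],"dp":[0,0,-0.14],"grip":255},{"angular":[0,0,0],"dp":[0,0,0],"grip":255},{"angular":[0,0,0],"dp":[0,0,0],"grip":255}]'

```text
t: 15.83
tcp_pos: [0.513, 0.2492, 0.311]
tool_rot: [[0.065, 0.998, 0.005], [0.998, -0.065, 0.002], [0.002, 0.005, -1.0]]
force: [-0.2, -0.1, -1.5]
finger_gap: 0.0057
gripper_force: 30.0
```

```bash
python3 -c "
from h import *
plan([.557,-.240,.30],-88.6)"
```

```text
t 15.8333 p [0.513  0.2492 0.311 ] gap 0.005749783092258299 f 29.989582300186157 F [-0.2074 -0.1456 -1.5373]
turn units 2.963000770320794 dp turned [0.1283 1.9606 0.0438] dp now [-1.9414  0.3024  0.0412]
tilt [ 0.005   0.0018 -1.    ] q7 -0.8143497789281661
```

jog_arm --series '[{"angular":[0,0,0.228],"dp":[0,0,0],"grip":255},{"angular":[0,0,0.228],"dp":[0,0,0],"grip":255},{"angular":[0,0,0.228],"dp":[0,0,0],"grip":255},{"angular":[0,0,0.228],"dp":[0,0,0],"grip":255},{"angular":[0,0,0.228],"dp":[0,0,0],"grip":255},{"angular":[0,0,0.228],"dp":[0,0,0],"grip":255},{"angular":[0,0,0.228],"dp":[0,0,0],"grip":255},{"angular":[0,0,0.228],"dp":[0,0,0],"grip":255},{"angular":[0,0,0.228],"dp":[0,0,0],"grip":255},{"angular":[0,0,0.228],"dp":[0,0,0],"grip":255},{"angular":[0,0,0.228],"dp":[0,0,0],"grip":255},{"angular":[0,0,0.228],"dp":[0,0,0],"grip":255},{"angular":[0,0,0.228],"dp":[0,0,0],"grip":255}]'

```text
t: 16.92
tcp_pos: [0.5113, 0.2478, 0.3064]
tool_rot: [[1.0, 0.019, -0.003], [0.019, -1.0, -0.002], [-0.003, 0.001, -1.0]]
force: [-0.1, -0.6, -1.0]
finger_gap: 0.0059
gripper_force: 30.0
```

jog_arm --series '[{"angular":[0,0,0],"dp":[0.01,0.1508,0],"grip":255},{"angular":[0,0,0],"dp":[0.01,0.1508,0],"grip":255},{"angular":[0,0,0],"dp":[0.01,0.1508,0],"grip":255},{"angular":[0,0,0],"dp":[0.01,0.1508,0],"grip":255},{"angular":[0,0,0],"dp":[0.01,0.1508,0],"grip":255},{"angular":[0,0,0],"dp":[0.01,0.1508,0],"grip":255},{"angular":[0,0,0],"dp":[0.01,0.1508,0],"grip":255},{"angular":[0,0,0],"dp":[0.01,0.1508,0],"grip":255},{"angular":[0,0,0],"dp":[0.01,0.1508,0],"grip":255},{"angular":[0,0,0],"dp":[0.01,0.1508,0],"grip":255},{"angular":[0,0,0],"dp":[0.01,0.1508,0],"grip":255},{"angular":[0,0,0],"dp":[0.01,0.1508,0],"grip":255},{"angular":[0,0,0],"dp":[0.01,0.1508,0],"grip":255},{"angular":[0,0,0],"dp":[0,0,0],"grip":255},{"angular":[0,0,0],"dp":[0,0,0],"grip":255}]'

```text
t: 18.17
tcp_pos: [0.5549, -0.2434, 0.306]
tool_rot: [[1.0, 0.019, -0.003], [0.019, -1.0, 0.0], [-0.003, -0.0, -1.0]]
force: [-0.4, 0.6, -0.6]
finger_gap: 0.0057
gripper_force: 30.0
```

```bash
python3 -c "
from h import *
plan([.557,-.240,.212],-88.6)
c,w=wrist('w8');print(robot.state()['tcp_pos'])
m=mask(w,'red');g=w.mean(2)
x=np.nonzero(m[150,320:390])[0]+320;print('red',x.min() if len(x) else '',[ray(c,u,150,.196)[:2] for u in (x.min(),x.max()+1)])
print(g[140,280:380].astype(int))
"
```

```text
t 18.1667 p [ 0.5549 -0.2434  0.306 ] gap 0.005669192516939361 f 29.989571571350098 F [-0.3633  0.5951 -0.5787]
turn units -0.011016843273429416 dp turned [ 0.0089 -0.0136  0.3761] dp now [ 0.0101 -0.0134  0.3761]
tilt [-0.0035  0.0004 -1.    ] q7 -1.2933098992559942
[ 0.5555 -0.2409  0.3064]
red 359 [array([ 0.5987, -0.2755]), array([ 0.5988, -0.2764])]
[110 180 178 177 177 170 179 154 125 155 163 160 160 158 160 155 162 162
 155 159 157 157 158 159 157 159 156 160 159 164 141  81  36 105 183 180
 178 176 178 176 177 176 177 176 181 177 105 114 157 164 159 157 160 159
 158 158 158 159 158 157 157 158 156 153 154 153 155 155 152 136 116 169
 180 179 177 172 178 206 217 115  43  46  46  46  37  60 126 151 155 152
 152 152 154 149 159 152 153 152 150 150]
```

jog_arm --series '[{"angular":[0,0,-0.01],"dp":[0.008,-0.008,0.06],"grip":255},{"angular":[0,0,0],"dp":[0,0,0.1],"grip":255},{"angular":[0,0,0],"dp":[0,0,0.1],"grip":255},{"angular":[0,0,0],"dp":[0,0,0.06],"grip":255},{"angular":[0,0,0],"dp":[0,0,0.06],"grip":255},{"angular":[0,0,0],"dp":[0,0,0.04],"grip":255},{"angular":[0,0,0],"dp":[0,0,0.04],"grip":255},{"angular":[0,0,0],"dp":[0,0,0],"grip":255},{"angular":[0,0,0],"dp":[0,0,0],"grip":255}]'

```text
t: 18.97
tcp_pos: [0.5582, -0.2379, 0.1929]
tool_rot: [[1.0, 0.03, -0.001], [0.03, -1.0, 0.001], [-0.001, -0.001, -1.0]]
force: [-0.3, -1.0, -0.0]
finger_gap: 0.0055
gripper_force: 30.0
```

jog_arm --series '[{"angular":[0,0,0],"dp":[0,0.003,0.04],"grip":255},{"angular":[0,0,0],"dp":[0,0,0.03],"grip":255},{"angular":[0,0,0],"dp":[0,0,0.025],"grip":255},{"angular":[0,0,0],"dp":[0,0,0],"grip":255},{"angular":[0,0,0],"dp":[0,0,0],"grip":255}]'

```text
t: 19.38
tcp_pos: [0.5581, -0.2394, 0.1689]
tool_rot: [[1.0, 0.029, -0.001], [0.029, -1.0, 0.0], [-0.001, -0.0, -1.0]]
force: [0.5, 1.2, -0.3]
finger_gap: 0.0056
gripper_force: 30.0
```

jog_arm --series '[{"angular":[0,0,0],"dp":[0,0,0],"grip":180},{"angular":[0,0,0],"dp":[0,0,0],"grip":180},{"angular":[0,0,0],"dp":[0,0,0],"grip":180},{"angular":[0,0,0],"dp":[0,0,0],"grip":180},{"angular":[0,0,0],"dp":[0,0,0],"grip":180},{"angular":[0,0,0],"dp":[0,0,-0.08],"grip":180},{"angular":[0,0,0],"dp":[0,0,-0.14],"grip":180},{"angular":[0,0,0],"dp":[0,0,-0.14],"grip":180},{"angular":[0,0,0],"dp":[0,0,-0.14],"grip":180},{"angular":[0,0,0],"dp":[0,0,0],"grip":180},{"angular":[0,0,0],"dp":[0,0,0],"grip":180}]'

```text
t: 20.3
tcp_pos: [0.5597, -0.2398, 0.297]
tool_rot: [[1.0, 0.029, 0.005], [0.029, -1.0, -0.002], [0.005, 0.002, -1.0]]
force: [-0.1, 0.1, -0.5]
finger_gap: 0.0261
gripper_force: 0.0
```

```bash
python3 look.py blue .196 w9; python3 -c "
from h import *
plan([.4695,.25,.30],-3.7)"
```

```text
[ 0.5597 -0.2398  0.297 ] [ 0.0289 -0.9996  0.0019]
160 319 324 [ 0.5958 -0.2355] [ 0.5959 -0.2408]
180 319 324 [ 0.5776 -0.236 ] [ 0.5778 -0.2414]
200 319 324 [ 0.5588 -0.2365] [ 0.559 -0.242]
220 319 324 [ 0.5393 -0.237 ] [ 0.5394 -0.2426]
240 319 324 [ 0.519  -0.2375] [ 0.5192 -0.2432]
t 20.35 p [ 0.5585 -0.2395  0.2949] gap 0.025905273284721978 f 0.0 F [ 0.2517 -0.5138 -0.548 ]
turn units -2.954520843038995 dp turned [ 1.931  -0.4817 -0.0204] dp now [-0.2992 -1.9675 -0.0219]
tilt [ 0.0012 -0.0005 -1.    ] q7 -1.2939507681261508
```

jog_arm --series '[{"angular":[0,0,0],"dp":[-0.023,-0.1513,0],"grip":168},{"angular":[0,0,0],"dp":[-0.023,-0.1513,0],"grip":168},{"angular":[0,0,0],"dp":[-0.023,-0.1513,0],"grip":168},{"angular":[0,0,0],"dp":[-0.023,-0.1513,0],"grip":168},{"angular":[0,0,0],"dp":[-0.023,-0.1513,0],"grip":168},{"angular":[0,0,0],"dp":[-0.023,-0.1513,0],"grip":168},{"angular":[0,0,0],"dp":[-0.023,-0.1513,0],"grip":168},{"angular":[0,0,0],"dp":[-0.023,-0.1513,0],"grip":168},{"angular":[0,0,0],"dp":[-0.023,-0.1513,0],"grip":168},{"angular":[0,0,0],"dp":[-0.023,-0.1513,0],"grip":168},{"angular":[0,0,0],"dp":[-0.023,-0.1513,0],"grip":168},{"angular":[0,0,0],"dp":[-0.023,-0.1513,0],"grip":168},{"angular":[0,0,0],"dp":[-0.023,-0.1513,0],"grip":168}]'

```text
t: 21.43
tcp_pos: [0.468, 0.2509, 0.2927]
tool_rot: [[1.0, 0.029, -0.002], [0.029, -1.0, -0.001], [-0.002, 0.001, -1.0]]
force: [0.3, 1.1, -0.0]
finger_gap: 0.0298
gripper_force: 0.0
```

jog_arm --series '[{"angular":[0,0,-0.2273],"dp":[0,0,0],"grip":168},{"angular":[0,0,-0.2273],"dp":[0,0,0],"grip":168},{"angular":[0,0,-0.2273],"dp":[0,0,0],"grip":168},{"angular":[0,0,-0.2273],"dp":[0,0,0],"grip":168},{"angular":[0,0,-0.2273],"dp":[0,0,0],"grip":168},{"angular":[0,0,-0.2273],"dp":[0,0,0],"grip":168},{"angular":[0,0,-0.2273],"dp":[0,0,0],"grip":168},{"angular":[0,0,-0.2273],"dp":[0,0,0],"grip":168},{"angular":[0,0,-0.2273],"dp":[0,0,0],"grip":168},{"angular":[0,0,-0.2273],"dp":[0,0,0],"grip":168},{"angular":[0,0,-0.2273],"dp":[0,0,0],"grip":168},{"angular":[0,0,-0.2273],"dp":[0,0,0],"grip":168},{"angular":[0,0,-0.2273],"dp":[0,0,0],"grip":168},{"angular":[0,0,0],"dp":[0,0,0.13],"grip":168},{"angular":[0,0,0],"dp":[0,0,0.13],"grip":168},{"angular":[0,0,0],"dp":[0,0,0.13],"grip":168},{"angular":[0,0,0],"dp":[0,0,0.13],"grip":168},{"angular":[0,0,0],"dp":[0,0,0],"grip":168},{"angular":[0,0,0],"dp":[0,0,0],"grip":168}]'

```text
t: 23.02
tcp_pos: [0.4676, 0.249, 0.1625]
tool_rot: [[0.064, 0.998, -0.005], [0.998, -0.064, -0.002], [-0.002, -0.005, -1.0]]
force: [0.8, -0.6, 1.8]
finger_gap: 0.0298
gripper_force: 0.0
```

```bash
python3 look.py yellow .118 w10; python3 -c "
from h import *
plan([.4695,.25,.088],-3.7)"
```

```text
[0.4676 0.249  0.1625] [ 0.998  -0.0636 -0.0051]
160 319 327 [0.4684 0.2925] [0.4746 0.2921]
180 319 327 [0.4674 0.2783] [0.4738 0.2779]
200 319 327 [0.4664 0.2635] [0.4729 0.2631]
220 324 324 [0.4691 0.248 ] [0.4698 0.2479]
240 320 327 [0.4651 0.2322] [0.4711 0.2319]
260 325 326 [0.4679 0.2155] [0.4694 0.2154]
t 23.0667 p [0.469  0.25   0.1644] gap 0.02980665982135281 f 0.0 F [-0.176   0.5707  0.0994]
turn units 0.0015400313172726113 dp turned [0.0002 0.0021 0.3056] dp now [0.0003 0.0026 0.3056]
tilt [-0.0017 -0.0002 -1.    ] q7 -0.9416159428287554
```

jog_arm --series '[{"angular":[0,0,0],"dp":[0,0.002,0.1],"grip":168},{"angular":[0,0,0],"dp":[0,0,0.1],"grip":168},{"angular":[0,0,0],"dp":[0,0,0.1],"grip":168},{"angular":[0,0,0],"dp":[0,0,0],"grip":168},{"angular":[0,0,0],"dp":[0,0,0],"grip":255},{"angular":[0,0,0],"dp":[0,0,0],"grip":255},{"angular":[0,0,0],"dp":[0,0,0],"grip":255},{"angular":[0,0,0],"dp":[0,0,0],"grip":255},{"angular":[0,0,0],"dp":[0,0,0],"grip":255},{"angular":[0,0,0],"dp":[0,0,0],"grip":255},{"angular":[0,0,0],"dp":[0,0,0],"grip":255}]'

```text
t: 23.98
tcp_pos: [0.4699, 0.2506, 0.0912]
tool_rot: [[0.064, 0.998, 0.001], [0.998, -0.064, 0.001], [0.001, 0.001, -1.0]]
force: [-3.4, -0.8, 9.4]
finger_gap: 0.0061
gripper_force: 30.0
```

jog_arm --series '[{"angular":[0,0,0],"dp":[0,0,-0.06],"grip":255},{"angular":[0,0,0],"dp":[0,0,-0.12],"grip":255},{"angular":[0,0,0],"dp":[0,0,-0.14],"grip":255},{"angular":[0,0,0],"dp":[0,0,-0.14],"grip":255},{"angular":[0,0,0],"dp":[0,0,-0.14],"grip":255},{"angular":[0,0,0],"dp":[0,0,-0.14],"grip":255},{"angular":[0,0,0],"dp":[0,0,-0.14],"grip":255},{"angular":[0,0,0],"dp":[0,0,0],"grip":255},{"angular":[0,0,0],"dp":[0,0,0],"grip":255},{"angular":[0,0,0],"dp":[0,0,0],"grip":255}]'

```text
t: 24.82
tcp_pos: [0.4696, 0.2495, 0.3091]
tool_rot: [[0.064, 0.998, 0.0], [0.998, -0.064, -0.001], [-0.001, 0.0, -1.0]]
force: [0.8, 0.1, -1.9]
finger_gap: 0.0061
gripper_force: 30.0
```

```bash
python3 -c "
from h import *
plan([.557,-.1975,.30],-88.4)"
```

```text
t 24.8167 p [0.4696 0.2495 0.3091] gap 0.006086182929460395 f 29.99612331390381 F [ 0.7859  0.1157 -1.8531]
turn units 2.9569171049146283 dp turned [0.2997 1.7969 0.0365] dp now [-1.7616  0.4641  0.0377]
tilt [ 0.0001 -0.0007 -1.    ] q7 -0.8251559814479446
```

jog_arm --series '[{"angular":[0,0,0.2275],"dp":[0,0,0],"grip":255},{"angular":[0,0,0.2275],"dp":[0,0,0],"grip":255},{"angular":[0,0,0.2275],"dp":[0,0,0],"grip":255},{"angular":[0,0,0.2275],"dp":[0,0,0],"grip":255},{"angular":[0,0,0.2275],"dp":[0,0,0],"grip":255},{"angular":[0,0,0.2275],"dp":[0,0,0],"grip":255},{"angular":[0,0,0.2275],"dp":[0,0,0],"grip":255},{"angular":[0,0,0.2275],"dp":[0,0,0],"grip":255},{"angular":[0,0,0.2275],"dp":[0,0,0],"grip":255},{"angular":[0,0,0.2275],"dp":[0,0,0],"grip":255},{"angular":[0,0,0.2275],"dp":[0,0,0],"grip":255},{"angular":[0,0,0.2275],"dp":[0,0,0],"grip":255},{"angular":[0,0,0.2275],"dp":[0,0,0],"grip":255}]'

```text
t: 25.9
tcp_pos: [0.469, 0.2492, 0.3073]
tool_rot: [[1.0, 0.022, -0.003], [0.022, -1.0, -0.002], [-0.003, 0.002, -1.0]]
force: [-0.2, 0.0, -1.8]
finger_gap: 0.0056
gripper_force: 30.0
```

jog_arm --series '[{"angular":[0,0,0],"dp":[0.025,0.1497,0],"grip":255},{"angular":[0,0,0],"dp":[0.025,0.1497,0],"grip":255},{"angular":[0,0,0],"dp":[0.025,0.1497,0],"grip":255},{"angular":[0,0,0],"dp":[0.025,0.1497,0],"grip":255},{"angular":[0,0,0],"dp":[0.025,0.1497,0],"grip":255},{"angular":[0,0,0],"dp":[0.025,0.1497,0],"grip":255},{"angular":[0,0,0],"dp":[0.025,0.1497,0],"grip":255},{"angular":[0,0,0],"dp":[0.025,0.1497,0],"grip":255},{"angular":[0,0,0],"dp":[0.025,0.1497,0],"grip":255},{"angular":[0,0,0],"dp":[0.025,0.1497,0],"grip":255},{"angular":[0,0,0],"dp":[0.025,0.1497,0],"grip":255},{"angular":[0,0,0],"dp":[0.025,0.1497,0],"grip":255},{"angular":[0,0,0],"dp":[0,0,0],"grip":255},{"angular":[0,0,0],"dp":[0,0,0],"grip":255},{"angular":[0,0,0],"dp":[0,0,0],"grip":255}]'

```text
t: 27.15
tcp_pos: [0.5566, -0.1962, 0.3076]
tool_rot: [[1.0, 0.028, -0.003], [0.028, -1.0, 0.002], [-0.003, -0.002, -1.0]]
force: [-0.8, 0.9, -0.9]
finger_gap: 0.0059
gripper_force: 30.0
```

```bash
python3 -c "
from h import *
plan([.557,-.1975,.21],-88.4)
c,w=wrist('w11');g=w.mean(2)
print(g[140,280:350].astype(int)); print([ray(c,u,140,.146)[:2] for u in (310,320,330)])
"
```

```text
t 27.15 p [ 0.5566 -0.1962  0.3076] gap 0.005864596021160872 f 29.99630481004715 F [-0.7874  0.9099 -0.8614]
turn units 1.0053612102663406e-05 dp turned [0.0016 0.0054 0.3904] dp now [0.0028 0.006  0.3904]
tilt [-0.0031  0.0015 -1.    ] q7 -1.3665107486142376
[174 176 176 176 172 177 177 178 176 177 169 179 175 175 175 178 176 172
 172 177 175 175 177 176 176 174 174 176 178 177 178 176 113 137 155 152
 122  51 103 180 179 177 179 175 177 180 175 176 179 183 184  67  57 136
 163 164 160 159 160 156 159 157 155 156 157 156 152 152 154 154]
[array([ 0.6044, -0.1807]), array([ 0.6047, -0.1915]), array([ 0.605 , -0.2022])]
```

jog_arm --series '[{"angular":[0,0,0],"dp":[0,0.004,0.06],"grip":255},{"angular":[0,0,0],"dp":[0,0,0.1],"grip":255},{"angular":[0,0,0],"dp":[0,0,0.1],"grip":255},{"angular":[0,0,0],"dp":[0,0,0.06],"grip":255},{"angular":[0,0,0],"dp":[0,0,0.06],"grip":255},{"angular":[0,0,0],"dp":[0,0,0.04],"grip":255},{"angular":[0,0,0],"dp":[0,0,0.04],"grip":255},{"angular":[0,0,0],"dp":[0,0,0],"grip":255},{"angular":[0,0,0],"dp":[0,0,0],"grip":255}]'

```text
t: 27.95
tcp_pos: [0.5574, -0.1974, 0.1944]
tool_rot: [[1.0, 0.029, -0.0], [0.029, -1.0, 0.0], [-0.0, -0.0, -1.0]]
force: [0.1, -0.9, -0.7]
finger_gap: 0.0062
gripper_force: 30.0
```

jog_arm --series '[{"angular":[0,0,0],"dp":[0,0,0.04],"grip":255},{"angular":[0,0,0],"dp":[0,0,0.03],"grip":255},{"angular":[0,0,0],"dp":[0,0,0.028],"grip":255},{"angular":[0,0,0],"dp":[0,0,0],"grip":255},{"angular":[0,0,0],"dp":[0,0,0],"grip":255}]'

```text
t: 28.37
tcp_pos: [0.5572, -0.198, 0.1694]
tool_rot: [[1.0, 0.028, -0.001], [0.028, -1.0, 0.0], [-0.001, -0.0, -1.0]]
force: [-0.2, -0.7, -0.7]
finger_gap: 0.0058
gripper_force: 30.0
```

jog_arm --series '[{"angular":[0,0,0],"dp":[0,0,0],"grip":180},{"angular":[0,0,0],"dp":[0,0,0],"grip":180},{"angular":[0,0,0],"dp":[0,0,0],"grip":180},{"angular":[0,0,0],"dp":[0,0,0],"grip":180},{"angular":[0,0,0],"dp":[0,0,0],"grip":180},{"angular":[0,0,0],"dp":[0,0,-0.08],"grip":180},{"angular":[0,0,0],"dp":[0,0,-0.14],"grip":180},{"angular":[0,0,0],"dp":[0,0,-0.14],"grip":180},{"angular":[0,0,0],"dp":[0,0,-0.14],"grip":180},{"angular":[0,0,0],"dp":[0,0,0],"grip":180},{"angular":[0,0,0],"dp":[0,0,0],"grip":180}]'

```text
t: 29.28
tcp_pos: [0.5586, -0.1982, 0.2974]
tool_rot: [[1.0, 0.028, 0.005], [0.028, -1.0, -0.001], [0.005, 0.002, -1.0]]
force: [0.1, 0.6, -0.4]
finger_gap: 0.0258
gripper_force: 0.0
```

```bash
python3 look.py yellow .196 w12; python3 -c "
from h import *
plan([.52,.0,.30],-88.4)
w=cv2.imread('pics/w12.png')[:,:,::-1].copy();b=blobs(w,'jug',(0,0,640,255),200);print([cv2.boundingRect(x) for x in b])"
```

```text
[ 0.5586 -0.1982  0.2974] [ 0.0277 -0.9996  0.0016]
160 319 324 [ 0.5947 -0.1939] [ 0.5948 -0.1993]
180 319 324 [ 0.5765 -0.1944] [ 0.5767 -0.1998]
200 319 324 [ 0.5577 -0.1949] [ 0.5578 -0.2004]
220 320 323 [ 0.5381 -0.1963] [ 0.5382 -0.2001]
240 320 324 [ 0.5178 -0.1968] [ 0.518  -0.2016]
t 29.3333 p [ 0.5575 -0.198   0.2953] gap 0.025597142241285932 f 0.0 F [-0.2678 -1.011  -1.0198]
turn units -0.0004801693227772671 dp turned [-0.1278 -0.796  -0.0186] dp now [-0.128  -0.796  -0.0192]
tilt [ 0.0012 -0.0005 -1.    ] q7 -1.3669891009484338
[(92, 169, 79, 53), (353, 145, 19, 101)]
```

jog_arm --series '[{"angular":[0,0,0],"dp":[-0.021,-0.153,0],"grip":0},{"angular":[0,0,0],"dp":[-0.021,-0.153,0],"grip":0},{"angular":[0,0,0],"dp":[-0.021,-0.153,0],"grip":0},{"angular":[0,0,0],"dp":[-0.021,-0.153,0],"grip":0},{"angular":[0,0,0],"dp":[-0.021,-0.153,0],"grip":0},{"angular":[0,0,0],"dp":[-0.021,-0.153,0],"grip":0}]'

```text
t: 29.83
tcp_pos: [0.5178, 0.032, 0.2931]
tool_rot: [[1.0, 0.028, -0.003], [0.028, -1.0, -0.0], [-0.003, 0.0, -1.0]]
force: [0.7, -0.2, -1.0]
finger_gap: 0.0623
gripper_force: 0.0
```

jog_arm --series '[{"angular":[0,0,-0.2365],"dp":[0,0,0],"grip":0},{"angular":[0,0,-0.2365],"dp":[0,0,0],"grip":0},{"angular":[0,0,-0.2365],"dp":[0,0,0],"grip":0},{"angular":[0,0,-0.2365],"dp":[0,0,0],"grip":0},{"angular":[0,0,-0.2365],"dp":[0,0,0],"grip":0},{"angular":[0,0,-0.2365],"dp":[0,0,0],"grip":0},{"angular":[0,0,-0.2365],"dp":[0,0,0],"grip":0},{"angular":[0,0,-0.2365],"dp":[0,0,0],"grip":0},{"angular":[0,0,-0.2365],"dp":[0,0,0],"grip":0},{"angular":[0,0,-0.2365],"dp":[0,0,0],"grip":0},{"angular":[0,0,-0.2365],"dp":[0,0,0],"grip":0},{"angular":[0,0,-0.2365],"dp":[0,0,0],"grip":0},{"angular":[0,0,-0.2365],"dp":[0,0,0],"grip":0},{"angular":[0,0,0],"dp":[0,0,0],"grip":0},{"angular":[0,0,0],"dp":[0,0,0],"grip":0},{"angular":[0,0,0],"dp":[0,0,0],"grip":0}]'

```text
t: 31.17
tcp_pos: [0.519, 0.0304, 0.294]
tool_rot: [[0.009, 1.0, -0.002], [1.0, -0.009, -0.0], [-0.0, -0.002, -1.0]]
force: [0.1, 0.1, 0.7]
finger_gap: 0.0877
gripper_force: 0.0
```

```bash
python3 -c "
from h import *
plan([.518,.07,.2],0)
c,w=wrist('w13');np.save('w13.npy',c['extrinsics']);b=blobs(w,'jug',(200,0,450,300),200);print([cv2.boundingRect(x) for x in b])
a=w[100:300,200:450,::-1];cv2.imwrite('pics/crop5.png',cv2.resize(a,None,fx=3,fy=3,interpolation=cv2.INTER_CUBIC))"
```

```text
t 31.1667 p [0.519  0.0304 0.294 ] gap 0.08765704669156524 f 0.0 F [0.1065 0.1135 0.7333]
turn units -0.018574981134370686 dp turned [ 0.1584 -0.0041  0.376 ] dp now [ 0.1583 -0.005   0.376 ]
tilt [-0.0016 -0.     -1.    ] q7 -0.29094913049004967
[(298, 105, 45, 57)]
```

View pics/crop5.png

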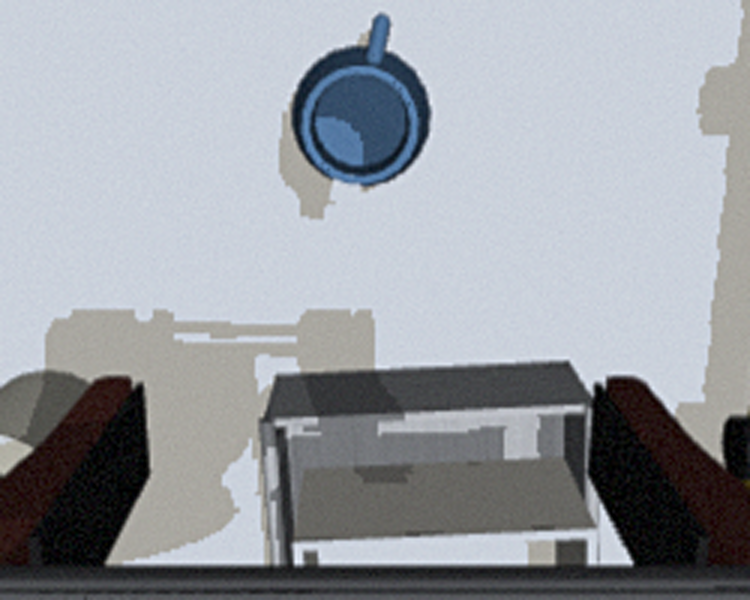

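Crop: jug rim centred at (360,123), handle tip at (381,18), pointing up (+y) and a little to +x. Basket bay is at the bottom.

```bash
python3 -c "
from h import *
c=get_calibration('wrist');c['extrinsics']=np.load('w13.npy')
p=ray(c,200+360/3,100+123/3,.095);h=ray(c,200+380/3,100+20/3,.05);print(p,h,np.degrees(np.arctan2(*(h-p)[:2])))
y=np.degrees(np.arctan2(*(h-p)[:2]))
plan([*p[:2],.16],-y);plan([*p[:2],.16],0)"
```

```text
[0.5167 0.075  0.095 ] [0.5255 0.1158 0.05  ] 12.101885909187585
t 31.2167 p [0.5192 0.0304 0.2942] gap 0.08800264181170823 f 0.0 F [-0.0541 -0.2441 -0.126 ]
turn units 0.40503459179938023 dp turned [ 0.172 -0.047  0.537] dp now [ 0.178  -0.0108  0.537 ]
tilt [-0.0012  0.     -1.    ] q7 -0.2903466589756506
t 31.2167 p [0.5192 0.0304 0.2942] gap 0.08800264181170823 f 0.0 F [-0.0541 -0.2441 -0.126 ]
turn units -0.01740091783268151 dp turned [ 0.1781 -0.0099  0.537 ] dp now [ 0.178  -0.0108  0.537 ]
tilt [-0.0012  0.     -1.    ] q7 -0.2903466589756506
```

jog_arm --series '[{"angular":[0,0,0.2025],"dp":[0,0,0],"grip":0},{"angular":[0,0,0.2025],"dp":[0,0,0],"grip":0},{"angular":[0,0,0],"dp":[0.086,-0.0235,0],"grip":0},{"angular":[0,0,0],"dp":[0.086,-0.0235,0],"grip":0},{"angular":[0,0,0],"dp":[0,0,0.15],"grip":0},{"angular":[0,0,0],"dp":[0,0,0.15],"grip":0},{"angular":[0,0,0],"dp":[0,0,0.15],"grip":0},{"angular":[0,0,0],"dp":[0,0,0.1],"grip":0},{"angular":[0,0,0],"dp":[0,0,0],"grip":0},{"angular":[0,0,0],"dp":[0,0,0],"grip":0},{"angular":[0,0,0],"dp":[0,0,0],"grip":0}]'

```text
t: 32.13
tcp_pos: [0.518, 0.0755, 0.1589]
tool_rot: [[0.208, 0.978, 0.002], [0.978, -0.208, 0.001], [0.001, 0.002, -1.0]]
force: [1.0, 0.4, 0.1]
finger_gap: 0.0881
gripper_force: 0.0
```

```bash
python3 -c "
from h import *
plan([.5167,.075,.067],-12.1)
c,w=wrist('w14');print(proj(c,[.5167,.075,.095]));m=mask(w,'jug')
for v in range(120,300,15):
    x=np.nonzero(m[v,230:420])[0]+230
    if len(x): print(v,x.min(),x.max(),ray(c,(x.min()+x.max())/2,v,.095)[:2])
"
```

```text
t 32.1333 p [0.518  0.0755 0.1589] gap 0.08810543345701177 f 0.0 F [1.0185 0.4425 0.0507]
turn units 0.004190044369574174 dp turned [-0.0031 -0.0047  0.3678] dp now [-0.0035 -0.0054  0.3677]
tilt [ 0.002   0.0006 -1.    ] q7 -0.674224661714447
[320.1508 211.9718]
150 318 324 [0.5277 0.1231]
165 303 338 [0.5249 0.112 ]
180 293 348 [0.5224 0.1005]
195 288 352 [0.5195 0.0888]
210 291 349 [0.5169 0.0766]
225 295 345 [0.5143 0.0642]
240 239 405 [0.5131 0.051 ]
255 400 400 [0.5741 0.0242]
```

jog_arm --series '[{"angular":[0,0,0],"dp":[-0.003,-0.005,0.12],"grip":0},{"angular":[0,0,0],"dp":[0,0,0.12],"grip":0},{"angular":[0,0,0],"dp":[0,0,0.08],"grip":0},{"angular":[0,0,0],"dp":[0,0,0.05],"grip":0},{"angular":[0,0,0],"dp":[0,0,0],"grip":0},{"angular":[0,0,0],"dp":[0,0,0],"grip":255},{"angular":[0,0,0],"dp":[0,0,0],"grip":255},{"angular":[0,0,0],"dp":[0,0,0],"grip":255},{"angular":[0,0,0],"dp":[0,0,0],"grip":255},{"angular":[0,0,0],"dp":[0,0,0],"grip":255},{"angular":[0,0,0],"dp":[0,0,0],"grip":255},{"angular":[0,0,0],"dp":[0,0,0],"grip":255},{"angular":[0,0,0],"dp":[0,0,0],"grip":255},{"angular":[0,0,0],"dp":[0,0,0],"grip":255},{"angular":[0,0,0],"dp":[0,0,0],"grip":255}]'

```text
t: 33.43
tcp_pos: [0.5157, 0.0746, 0.0653]
tool_rot: [[0.207, 0.978, 0.0], [0.978, -0.207, -0.0], [-0.0, 0.0, -1.0]]
force: [-0.4, 0.3, 5.0]
finger_gap: 0.047
gripper_force: 30.0
```

jog_arm --series '[{"angular":[0,0,0],"dp":[0,0,-0.05],"grip":255},{"angular":[0,0,0],"dp":[0,0,-0.1],"grip":255},{"angular":[0,0,0],"dp":[0,0,-0.14],"grip":255},{"angular":[0,0,0],"dp":[0,0,-0.14],"grip":255},{"angular":[0,0,0],"dp":[0,0,-0.14],"grip":255},{"angular":[0,0,0],"dp":[0,0,-0.14],"grip":255},{"angular":[0,0,0],"dp":[0,0,-0.1],"grip":255},{"angular":[0,0,0],"dp":[0,0,0],"grip":255},{"angular":[0,0,0],"dp":[0,0,0],"grip":255},{"angular":[0,0,0],"dp":[0,0,0],"grip":255}]'

```text
t: 34.27
tcp_pos: [0.5144, 0.0742, 0.2662]
tool_rot: [[0.207, 0.978, -0.002], [0.978, -0.207, -0.001], [-0.001, -0.002, -1.0]]
force: [-0.0, -0.8, -2.4]
finger_gap: 0.0465
gripper_force: 30.0
```

```bash
python3 -c "
from h import *
plan([.556,-.135,.27],1.5)"
```

```text
t 34.2667 p [0.5144 0.0742 0.2662] gap 0.04648579414946127 f 29.999381890520453 F [-0.0196 -0.8362 -2.4465]
turn units -0.468895486415673 dp turned [-0.8408  0.1443 -0.0151] dp now [-0.7843  0.3357 -0.0149]
tilt [-0.0022 -0.0006 -1.    ] q7 -0.5933742138179153
```

jog_arm --series '[{"angular":[0,0,-0.2345],"dp":[0,0,0],"grip":255},{"angular":[0,0,-0.2345],"dp":[0,0,0],"grip":255},{"angular":[0,0,0],"dp":[-0.142,0.0235,0],"grip":255},{"angular":[0,0,0],"dp":[-0.142,0.0235,0],"grip":255},{"angular":[0,0,0],"dp":[-0.142,0.0235,0],"grip":255},{"angular":[0,0,0],"dp":[-0.142,0.0235,0],"grip":255},{"angular":[0,0,0],"dp":[-0.142,0.0235,0],"grip":255},{"angular":[0,0,0],"dp":[-0.142,0.0235,0],"grip":255},{"angular":[0,0,0],"dp":[0,0,0],"grip":255},{"angular":[0,0,0],"dp":[0,0,0],"grip":255},{"angular":[0,0,0],"dp":[0,0,0],"grip":255},{"angular":[0,0,0],"dp":[0,0,0],"grip":255}]'

```text
t: 35.27
tcp_pos: [0.5557, -0.1355, 0.2663]
tool_rot: [[-0.029, 1.0, -0.002], [1.0, 0.029, 0.001], [0.001, -0.002, -1.0]]
force: [-0.2, -0.2, -2.2]
finger_gap: 0.0464
gripper_force: 30.0
```

```bash
python3 -c "
from h import *
plan([.556,-.138,.154],1.5)
w=snapshot('scene');cv2.imwrite('pics/s2.png',cv2.resize(w[60:260,180:430,::-1],None,fx=3,fy=3))"
```

```text
t 35.2667 p [ 0.5557 -0.1355  0.2663] gap 0.0463502349786411 f 29.9995503667742 F [-0.2414 -0.203  -2.1638]
turn units 0.005036742945310684 dp turned [-0.01    0.0008  0.449 ] dp now [-0.0106  0.0017  0.449 ]
tilt [-0.0021  0.0013 -1.    ] q7 0.028821390995635313
```

View pics/s2.png

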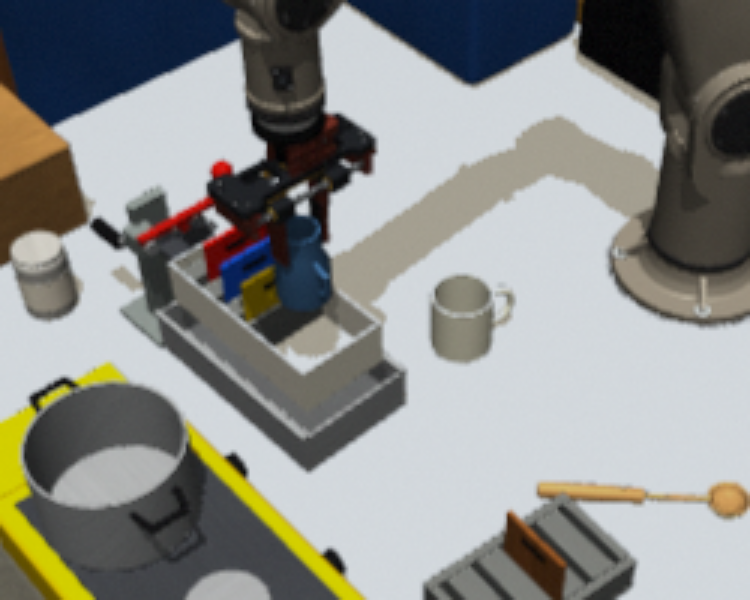

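The three boards stand in slots 2–4, and the jug hangs over the bay. Lowering it.

jog_arm --series '[{"angular":[0,0,0],"dp":[-0.01,0,0.12],"grip":255},{"angular":[0,0,0],"dp":[0,0,0.12],"grip":255},{"angular":[0,0,0],"dp":[0,0,0.1],"grip":255},{"angular":[0,0,0],"dp":[0,0,0.06],"grip":255},{"angular":[0,0,0],"dp":[0,0,0.03],"grip":255},{"angular":[0,0,0],"dp":[0,0,0.02],"grip":255},{"angular":[0,0,0],"dp":[0,0,0],"grip":255},{"angular":[0,0,0],"dp":[0,0,0],"grip":255},{"angular":[0,0,0],"dp":[0,0,0],"grip":255}]'

```text
t: 36.07
tcp_pos: [0.5574, -0.1398, 0.1562]
tool_rot: [[-0.026, 1.0, 0.002], [1.0, 0.026, -0.0], [-0.0, 0.002, -1.0]]
force: [-0.3, 0.5, -1.9]
finger_gap: 0.0467
gripper_force: 30.0
```

jog_arm --series '[{"angular":[0,0,0],"dp":[0,0,0.008],"grip":255},{"angular":[0,0,0],"dp":[0,0,0.006],"grip":255},{"angular":[0,0,0],"dp":[0,0,0],"grip":255},{"angular":[0,0,0],"dp":[0,0,0],"grip":255}]'

```text
t: 36.4
tcp_pos: [0.5564, -0.14, 0.1515]
tool_rot: [[-0.026, 1.0, 0.0], [1.0, 0.026, -0.0], [-0.0, 0.0, -1.0]]
force: [-0.1, 0.6, -2.3]
finger_gap: 0.0465
gripper_force: 30.0
```

jog_arm --series '[{"angular":[0,0,0],"dp":[0,0,0],"grip":64},{"angular":[0,0,0],"dp":[0,0,0],"grip":64},{"angular":[0,0,0],"dp":[0,0,0],"grip":64},{"angular":[0,0,0],"dp":[0,0,0],"grip":64},{"angular":[0,0,0],"dp":[0,0,0],"grip":64},{"angular":[0,0,0],"dp":[0,0,-0.06],"grip":64},{"angular":[0,0,0],"dp":[0,0,-0.12],"grip":64},{"angular":[0,0,0],"dp":[0,0,-0.14],"grip":64},{"angular":[0,0,0],"dp":[0,0,-0.14],"grip":64},{"angular":[0,0,0],"dp":[0,0,-0.14],"grip":64},{"angular":[0,0,0],"dp":[0,0,0],"grip":64},{"angular":[0,0,0],"dp":[0,0,0],"grip":64}]'

```text
t: 37.4
tcp_pos: [0.5577, -0.14, 0.3038]
tool_rot: [[-0.026, 1.0, 0.005], [1.0, 0.026, -0.001], [-0.001, 0.005, -1.0]]
force: [-0.8, -0.3, -1.0]
finger_gap: 0.066
gripper_force: 0.0
```

```bash
python3 -c "
from h import *
plan([.498,-.3785,.30],-88.5)
c,w=wrist('w15');m=mask(w,'jug');b=blobs(w,'jug',(250,120,400,300),100)
print([cv2.boundingRect(x) for x in b],proj(c,[.557,-.139,.181]),proj(c,[.557,-.139,.091]))
a=w[100:390,180:470,::-1];cv2.imwrite('pics/crop6.png',cv2.resize(a,None,fx=2,fy=2))
"
```

```text
t 37.4 p [ 0.5577 -0.14    0.3038] gap 0.06596524202221467 f 0.0 F [-0.7913 -0.2999 -0.9517]
turn units 3.1413649078673758 dp turned [-0.2636  0.9475  0.0151] dp now [-0.9475 -0.2635  0.0152]
tilt [ 0.0047 -0.0013 -1.    ] q7 0.046337430399811474
[(294, 142, 54, 73), (274, 259, 87, 31)] [320.6131 191.4503] [320.7556 174.2729]
```

View pics/crop6.png

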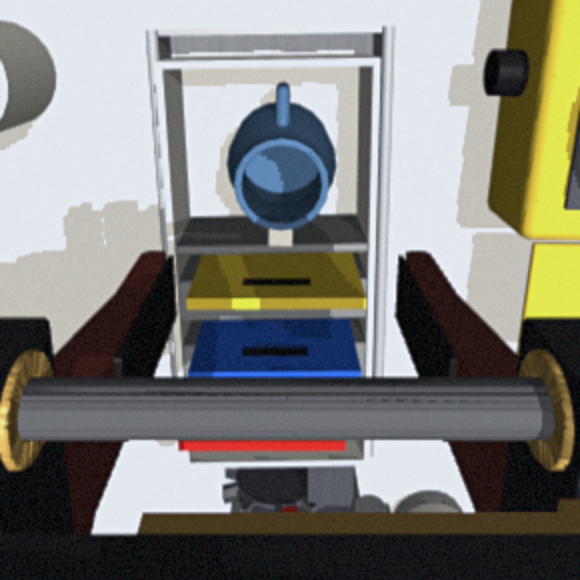

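The jug stands upright in the bay (rim at crop (282,183)), boards beside it. Going to the pawl knob.

jog_arm --series '[{"angular":[0,0,0.2244],"dp":[0,0,0],"grip":110},{"angular":[0,0,0.2244],"dp":[0,0,0],"grip":110},{"angular":[0,0,0.2244],"dp":[0,0,0],"grip":110},{"angular":[0,0,0.2244],"dp":[0,0,0],"grip":110},{"angular":[0,0,0.2244],"dp":[0,0,0],"grip":110},{"angular":[0,0,0.2244],"dp":[0,0,0],"grip":110},{"angular":[0,0,0.2244],"dp":[0,0,0],"grip":110},{"angular":[0,0,0.2244],"dp":[0,0,0],"grip":110},{"angular":[0,0,0.2244],"dp":[0,0,0],"grip":110},{"angular":[0,0,0.2244],"dp":[0,0,0],"grip":110},{"angular":[0,0,0.2244],"dp":[0,0,0],"grip":110},{"angular":[0,0,0.2244],"dp":[0,0,0],"grip":110},{"angular":[0,0,0.2244],"dp":[0,0,0],"grip":110},{"angular":[0,0,0.2244],"dp":[0,0,0],"grip":110}]'

```text
t: 38.62
tcp_pos: [0.5554, -0.1398, 0.2992]
tool_rot: [[1.0, 0.021, -0.004], [0.021, -1.0, 0.001], [-0.004, -0.001, -1.0]]
force: [-0.6, -0.0, -0.2]
finger_gap: 0.0499
gripper_force: 0.0
```

jog_arm --series '[{"angular":[0,0,0],"dp":[-0.044,0.158,0],"grip":110},{"angular":[0,0,0],"dp":[-0.044,0.158,0],"grip":110},{"angular":[0,0,0],"dp":[-0.044,0.158,0],"grip":110},{"angular":[0,0,0],"dp":[-0.044,0.158,0],"grip":110},{"angular":[0,0,0],"dp":[-0.044,0.158,0],"grip":110},{"angular":[0,0,0],"dp":[-0.044,0.158,0],"grip":110},{"angular":[0,0,0],"dp":[0,0,0],"grip":110},{"angular":[0,0,0],"dp":[0,0,0],"grip":110},{"angular":[0,0,0],"dp":[0,0,0],"grip":110}]'

```text
t: 39.37
tcp_pos: [0.4963, -0.3776, 0.2996]
tool_rot: [[1.0, 0.026, -0.002], [0.026, -1.0, 0.002], [-0.002, -0.002, -1.0]]
force: [0.4, 1.0, -0.1]
finger_gap: 0.0502
gripper_force: 0.0
```

```bash
python3 -c "
from h import *
c,w=wrist('w16');m=mask(w,'red')
for v in range(120,300,8):
    x=np.nonzero(m[v,280:380])[0]+280
    if len(x): print(v,x.min(),x.max())
b=blobs(w,'red',(300,180,350,300),50);print([(cv2.boundingRect(x)) for x in b])
plan([.498,-.3785,.179],-88.5);print(proj(c,[.498,-.3785,.198]))
"
```

```text
120 315 326
128 315 326
136 315 326
144 315 326
152 315 326
160 316 326
168 316 326
176 316 326
184 311 331
192 308 334
200 309 334
[(307, 180, 29, 28)]
t 39.4167 p [ 0.4969 -0.3767  0.3   ] gap 0.04986733027228038 f 0.0 F [ 0.2261 -0.1264 -0.2431]
turn units 0.003910533917416318 dp turned [0.004  0.0073 0.4841] dp now [0.0047 0.0083 0.4841]
tilt [-0.0015  0.0021 -1.    ] q7 -1.0231108094504988
[324.1666 196.554 ]
```

jog_arm --series '[{"angular":[0,0,0],"dp":[0.012,-0.004,0.12],"grip":110},{"angular":[0,0,0],"dp":[0,0,0.12],"grip":110},{"angular":[0,0,0],"dp":[0,0,0.12],"grip":110},{"angular":[0,0,0],"dp":[0,0,0.08],"grip":110},{"angular":[0,0,0],"dp":[0,0,0.045],"grip":110},{"angular":[0,0,0],"dp":[0,0,0],"grip":110},{"angular":[0,0,0],"dp":[0,0,0],"grip":255},{"angular":[0,0,0],"dp":[0,0,0],"grip":255},{"angular":[0,0,0],"dp":[0,0,0],"grip":255},{"angular":[0,0,0],"dp":[0,0,0],"grip":255},{"angular":[0,0,0],"dp":[0,0,0],"grip":255},{"angular":[0,0,0],"dp":[0,0,0],"grip":255},{"angular":[0,0,0],"dp":[0,0,0],"grip":255},{"angular":[0,0,0],"dp":[0,0,0],"grip":255}]'

```text
t: 40.58
tcp_pos: [0.5006, -0.3765, 0.1817]
tool_rot: [[1.0, 0.027, 0.002], [0.027, -1.0, 0.001], [0.002, -0.001, -1.0]]
force: [-1.0, 5.0, 6.5]
finger_gap: 0.0265
gripper_force: 30.0
```

jog_arm --series '[{"angular":[0,0,0],"dp":[0.0105,0,-0.0235],"grip":255},{"angular":[0,0,0],"dp":[0.0105,0,-0.0235],"grip":255},{"angular":[0,0,0],"dp":[0.013,0,-0.0225],"grip":255},{"angular":[0,0,0],"dp":[0.013,0,-0.0225],"grip":255},{"angular":[0,0,0],"dp":[0.015,0,-0.021],"grip":255},{"angular":[0,0,0],"dp":[0.015,0,-0.021],"grip":255},{"angular":[0,0,0],"dp":[0.0135,0,-0.0155],"grip":255},{"angular":[0,0,0],"dp":[0.0135,0,-0.0155],"grip":255},{"angular":[0,0,0],"dp":[0,0,0],"grip":255},{"angular":[0,0,0],"dp":[0,0,0],"grip":255},{"angular":[0,0,0],"dp":[0,0,0],"grip":255},{"angular":[0,0,0],"dp":[0,0,0],"grip":255}]'

```text
t: 41.58
tcp_pos: [0.526, -0.3755, 0.2219]
tool_rot: [[1.0, 0.027, -0.0], [0.027, -1.0, 0.002], [-0.0, -0.002, -1.0]]
force: [-0.6, 6.4, -1.3]
finger_gap: 0.0263
gripper_force: 30.0
```

```bash
python3 -c "
from h import *
plan([.5,-.377,.18],-88.5)
w=snapshot('scene');cv2.imwrite('pics/s3.png',cv2.resize(w[60:240,180:430,::-1],None,fx=3,fy=3))"
```

```text
t 41.5833 p [ 0.526  -0.3755  0.2219] gap 0.026323086881073408 f 29.999843537807465 F [-0.6047  6.3573 -1.2801]
turn units 0.0019458828915939381 dp turned [-0.1041  0.0032  0.1678] dp now [-0.104   0.0034  0.1678]
tilt [-0.0003  0.0016 -1.    ] q7 -1.0589712395491568
```

View pics/s3.png

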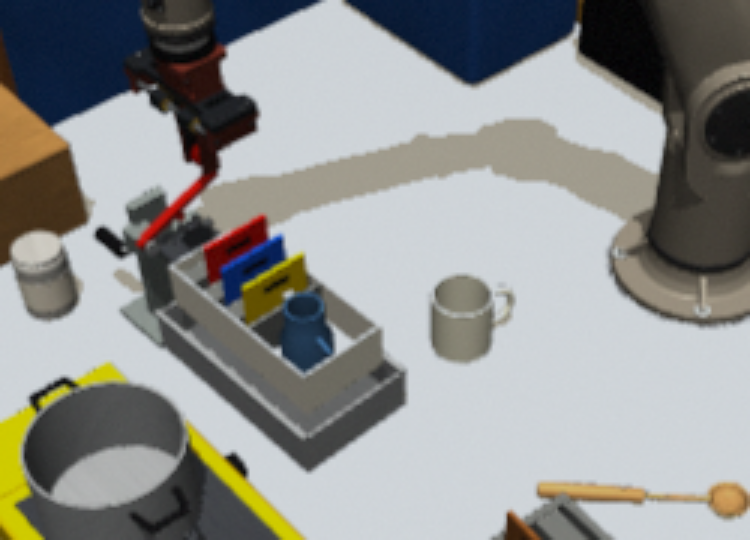

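The lever is raised; three boards and the jug stand in the basket. Holding it up.

jog_arm --series '[{"angular":[0,0,0],"dp":[0,0,0],"grip":255},{"angular":[0,0,0],"dp":[0,0,0],"grip":255},{"angular":[0,0,0],"dp":[0,0,0],"grip":255},{"angular":[0,0,0],"dp":[0,0,0],"grip":255},{"angular":[0,0,0],"dp":[0,0,0],"grip":255},{"angular":[0,0,0],"dp":[0,0,0],"grip":255},{"angular":[0,0,0],"dp":[0,0,0],"grip":255},{"angular":[0,0,0],"dp":[0,0,0],"grip":255},{"angular":[0,0,0],"dp":[0,0,0],"grip":255},{"angular":[0,0,0],"dp":[0,0,0],"grip":255},{"angular":[0,0,0],"dp":[0,0,0],"grip":255},{"angular":[0,0,0],"dp":[0,0,0],"grip":255},{"angular":[0,0,0],"dp":[0,0,0],"grip":255},{"angular":[0,0,0],"dp":[0,0,0],"grip":255},{"angular":[0,0,0],"dp":[0,0,0],"grip":255},{"angular":[0,0,0],"dp":[0,0,0],"grip":255},{"angular":[0,0,0],"dp":[0,0,0],"grip":255},{"angular":[0,0,0],"dp":[0,0,0],"grip":255},{"angular":[0,0,0],"dp":[0,0,0],"grip":255},{"angular":[0,0,0],"dp":[0,0,0],"grip":255}]'

```text
t: 43.3
tcp_pos: [0.526, -0.3755, 0.2219]
tool_rot: [[1.0, 0.027, -0.0], [0.027, -1.0, 0.002], [-0.0, -0.002, -1.0]]
force: [-1.1, 5.8, -1.5]
finger_gap: 0.027
gripper_force: 30.0
```

jog_arm --series '[{"angular":[0,0,0],"dp":[0,0,0],"grip":255},{"angular":[0,0,0],"dp":[0,0,0],"grip":255},{"angular":[0,0,0],"dp":[0,0,0],"grip":255},{"angular":[0,0,0],"dp":[0,0,0],"grip":255},{"angular":[0,0,0],"dp":[0,0,0],"grip":255},{"angular":[0,0,0],"dp":[0,0,0],"grip":255},{"angular":[0,0,0],"dp":[0,0,0],"grip":255},{"angular":[0,0,0],"dp":[0,0,0],"grip":255},{"angular":[0,0,0],"dp":[0,0,0],"grip":255},{"angular":[0,0,0],"dp":[0,0,0],"grip":255},{"angular":[0,0,0],"dp":[0,0,0],"grip":255},{"angular":[0,0,0],"dp":[0,0,0],"grip":255},{"angular":[0,0,0],"dp":[0,0,0],"grip":255},{"angular":[0,0,0],"dp":[0,0,0],"grip":255},{"angular":[0,0,0],"dp":[0,0,0],"grip":255},{"angular":[0,0,0],"dp":[0,0,0],"grip":255},{"angular":[0,0,0],"dp":[0,0,0],"grip":255},{"angular":[0,0,0],"dp":[0,0,0],"grip":255},{"angular":[0,0,0],"dp":[0,0,0],"grip":255},{"angular":[0,0,0],"dp":[0,0,0],"grip":255}]'

```text
t: 44.97
tcp_pos: [0.5259, -0.3755, 0.2219]
tool_rot: [[1.0, 0.027, -0.0], [0.027, -1.0, 0.002], [-0.0, -0.002, -1.0]]
force: [-0.3, 6.2, -1.9]
finger_gap: 0.0269
gripper_force: 30.0
```

```bash
cat > chk.py <<'E'
from h import *
c=get_calibration('scene');w=snapshot('scene');print(robot.state()['t'],robot.state()['tcp_pos'])
for n,y in (('red',-.2815),('blue',-.24),('yellow',-.198)):
    b=blobs(w,n,(240,130,285,190),10);print(n,[cv2.boundingRect(x) for x in b],'top corner exp up',proj(c,[.512,y,.196]),'down',proj(c,[.512,y,.126]))
b=blobs(w,'jug',(260,150,305,205),30);print('jug',[cv2.boundingRect(x) for x in b],proj(c,[.556,-.139,.181]),proj(c,[.556,-.139,.111]))
E
python3 chk.py
python3 - <<'E'
from h import *
w=cv2.imread('pics/s3.png')[:,:,::-1].copy();w=cv2.resize(w,(250,180),interpolation=cv2.INTER_AREA)
for n in('red','blue','yellow','jug'):print(n,[np.add(cv2.boundingRect(x),(180,60,0,0)) for x in blobs(w,n,(60,65,125,140),20)])
E
```

```text
45.0167 [ 0.5259 -0.3755  0.2219]
red [(249, 136, 20, 22)] top corner exp up [266.0521 131.3113] down [267.8412 145.671 ]
blue [(255, 143, 20, 22), (275, 167, 10, 20)] top corner exp up [273.003  137.0837] down [274.5941 151.4337]
yellow [(261, 149, 21, 23)] top corner exp up [280.2155 143.0733] down [281.5957 157.4085]
jug [(274, 161, 17, 27), (260, 150, 16, 14)] [280.9104 160.7351] [282.2988 174.8141]
red [array([248, 132,  20,  22])]
blue [array([274, 158,  16,  25]), array([254, 139,  20,  22])]
yellow [array([261, 145,  21,  22])]
jug [array([273, 157,  18,  27]), array([254, 138,  21,  24])]
```

It's sinking (4 px of about 14). Keep holding.

jog_arm --series '[{"angular":[0,0,0],"dp":[0,0,0],"grip":255},{"angular":[0,0,0],"dp":[0,0,0],"grip":255},{"angular":[0,0,0],"dp":[0,0,0],"grip":255},{"angular":[0,0,0],"dp":[0,0,0],"grip":255},{"angular":[0,0,0],"dp":[0,0,0],"grip":255},{"angular":[0,0,0],"dp":[0,0,0],"grip":255},{"angular":[0,0,0],"dp":[0,0,0],"grip":255},{"angular":[0,0,0],"dp":[0,0,0],"grip":255},{"angular":[0,0,0],"dp":[0,0,0],"grip":255},{"angular":[0,0,0],"dp":[0,0,0],"grip":255},{"angular":[0,0,0],"dp":[0,0,0],"grip":255},{"angular":[0,0,0],"dp":[0,0,0],"grip":255},{"angular":[0,0,0],"dp":[0,0,0],"grip":255},{"angular":[0,0,0],"dp":[0,0,0],"grip":255},{"angular":[0,0,0],"dp":[0,0,0],"grip":255},{"angular":[0,0,0],"dp":[0,0,0],"grip":255},{"angular":[0,0,0],"dp":[0,0,0],"grip":255},{"angular":[0,0,0],"dp":[0,0,0],"grip":255},{"angular":[0,0,0],"dp":[0,0,0],"grip":255},{"angular":[0,0,0],"dp":[0,0,0],"grip":255}]'

```text
t: 46.68
tcp_pos: [0.526, -0.3755, 0.2219]
tool_rot: [[1.0, 0.027, -0.0], [0.027, -1.0, 0.002], [-0.0, -0.002, -1.0]]
force: [-0.9, 6.4, -0.5]
finger_gap: 0.0265
gripper_force: 30.0
```

jog_arm --series '[{"angular":[0,0,0],"dp":[0,0,0],"grip":255},{"angular":[0,0,0],"dp":[0,0,0],"grip":255},{"angular":[0,0,0],"dp":[0,0,0],"grip":255},{"angular":[0,0,0],"dp":[0,0,0],"grip":255},{"angular":[0,0,0],"dp":[0,0,0],"grip":255},{"angular":[0,0,0],"dp":[0,0,0],"grip":255},{"angular":[0,0,0],"dp":[0,0,0],"grip":255},{"angular":[0,0,0],"dp":[0,0,0],"grip":255},{"angular":[0,0,0],"dp":[0,0,0],"grip":255},{"angular":[0,0,0],"dp":[0,0,0],"grip":255},{"angular":[0,0,0],"dp":[0,0,0],"grip":255},{"angular":[0,0,0],"dp":[0,0,0],"grip":255},{"angular":[0,0,0],"dp":[0,0,0],"grip":255},{"angular":[0,0,0],"dp":[0,0,0],"grip":255},{"angular":[0,0,0],"dp":[0,0,0],"grip":255},{"angular":[0,0,0],"dp":[0,0,0],"grip":255},{"angular":[0,0,0],"dp":[0,0,0],"grip":255},{"angular":[0,0,0],"dp":[0,0,0],"grip":255},{"angular":[0,0,0],"dp":[0,0,0],"grip":255},{"angular":[0,0,0],"dp":[0,0,0],"grip":255}]'

```text
t: 48.35
tcp_pos: [0.5259, -0.3755, 0.2219]
tool_rot: [[1.0, 0.027, -0.0], [0.027, -1.0, 0.002], [-0.0, -0.002, -1.0]]
force: [-0.9, 5.6, -0.8]
finger_gap: 0.0264
gripper_force: 30.0
```

jog_arm --series '[{"angular":[0,0,0],"dp":[0,0,0],"grip":255},{"angular":[0,0,0],"dp":[0,0,0],"grip":255},{"angular":[0,0,0],"dp":[0,0,0],"grip":255},{"angular":[0,0,0],"dp":[0,0,0],"grip":255},{"angular":[0,0,0],"dp":[0,0,0],"grip":255},{"angular":[0,0,0],"dp":[0,0,0],"grip":255},{"angular":[0,0,0],"dp":[0,0,0],"grip":255},{"angular":[0,0,0],"dp":[0,0,0],"grip":255},{"angular":[0,0,0],"dp":[0,0,0],"grip":255},{"angular":[0,0,0],"dp":[0,0,0],"grip":255},{"angular":[0,0,0],"dp":[0,0,0],"grip":255},{"angular":[0,0,0],"dp":[0,0,0],"grip":255},{"angular":[0,0,0],"dp":[0,0,0],"grip":255},{"angular":[0,0,0],"dp":[0,0,0],"grip":255},{"angular":[0,0,0],"dp":[0,0,0],"grip":255},{"angular":[0,0,0],"dp":[0,0,0],"grip":255},{"angular":[0,0,0],"dp":[0,0,0],"grip":255},{"angular":[0,0,0],"dp":[0,0,0],"grip":255},{"angular":[0,0,0],"dp":[0,0,0],"grip":255},{"angular":[0,0,0],"dp":[0,0,0],"grip":255}]'

```text
t: 50.02
tcp_pos: [0.5259, -0.3755, 0.2219]
tool_rot: [[1.0, 0.027, -0.0], [0.027, -1.0, 0.002], [-0.0, -0.002, -1.0]]
force: [-0.6, 5.7, -0.5]
finger_gap: 0.0267
gripper_force: 30.0
```

jog_arm --series '[{"angular":[0,0,0],"dp":[0,0,0],"grip":255},{"angular":[0,0,0],"dp":[0,0,0],"grip":255},{"angular":[0,0,0],"dp":[0,0,0],"grip":255},{"angular":[0,0,0],"dp":[0,0,0],"grip":255},{"angular":[0,0,0],"dp":[0,0,0],"grip":255},{"angular":[0,0,0],"dp":[0,0,0],"grip":255},{"angular":[0,0,0],"dp":[0,0,0],"grip":255},{"angular":[0,0,0],"dp":[0,0,0],"grip":255},{"angular":[0,0,0],"dp":[0,0,0],"grip":255},{"angular":[0,0,0],"dp":[0,0,0],"grip":255},{"angular":[0,0,0],"dp":[0,0,0],"grip":255},{"angular":[0,0,0],"dp":[0,0,0],"grip":255},{"angular":[0,0,0],"dp":[0,0,0],"grip":255},{"angular":[0,0,0],"dp":[0,0,0],"grip":255},{"angular":[0,0,0],"dp":[0,0,0],"grip":255},{"angular":[0,0,0],"dp":[0,0,0],"grip":255},{"angular":[0,0,0],"dp":[0,0,0],"grip":255},{"angular":[0,0,0],"dp":[0,0,0],"grip":255},{"angular":[0,0,0],"dp":[0,0,0],"grip":255},{"angular":[0,0,0],"dp":[0,0,0],"grip":255}]'

```text
t: 51.68
tcp_pos: [0.5259, -0.3755, 0.2219]
tool_rot: [[1.0, 0.027, -0.0], [0.027, -1.0, 0.002], [-0.0, -0.002, -1.0]]
force: [-0.9, 5.2, -1.0]
finger_gap: 0.0266
gripper_force: 30.0
```

jog_arm --series '[{"angular":[0,0,0],"dp":[0,0,0],"grip":255},{"angular":[0,0,0],"dp":[0,0,0],"grip":255},{"angular":[0,0,0],"dp":[0,0,0],"grip":255},{"angular":[0,0,0],"dp":[0,0,0],"grip":255},{"angular":[0,0,0],"dp":[0,0,0],"grip":255},{"angular":[0,0,0],"dp":[0,0,0],"grip":255},{"angular":[0,0,0],"dp":[0,0,0],"grip":255},{"angular":[0,0,0],"dp":[0,0,0],"grip":255},{"angular":[0,0,0],"dp":[0,0,0],"grip":255},{"angular":[0,0,0],"dp":[0,0,0],"grip":255},{"angular":[0,0,0],"dp":[0,0,0],"grip":255},{"angular":[0,0,0],"dp":[0,0,0],"grip":255},{"angular":[0,0,0],"dp":[0,0,0],"grip":255},{"angular":[0,0,0],"dp":[0,0,0],"grip":255},{"angular":[0,0,0],"dp":[0,0,0],"grip":255},{"angular":[0,0,0],"dp":[0,0,0],"grip":255},{"angular":[0,0,0],"dp":[0,0,0],"grip":255},{"angular":[0,0,0],"dp":[0,0,0],"grip":255},{"angular":[0,0,0],"dp":[0,0,0],"grip":255},{"angular":[0,0,0],"dp":[0,0,0],"grip":255}]'

```text
t: 53.35
tcp_pos: [0.5259, -0.3755, 0.2219]
tool_rot: [[1.0, 0.027, -0.0], [0.027, -1.0, 0.002], [-0.0, -0.002, -1.0]]
force: [-1.5, 5.6, -2.1]
finger_gap: 0.0263
gripper_force: 30.0
```

jog_arm --series '[{"angular":[0,0,0],"dp":[0,0,0],"grip":255},{"angular":[0,0,0],"dp":[0,0,0],"grip":255},{"angular":[0,0,0],"dp":[0,0,0],"grip":255},{"angular":[0,0,0],"dp":[0,0,0],"grip":255},{"angular":[0,0,0],"dp":[0,0,0],"grip":255},{"angular":[0,0,0],"dp":[0,0,0],"grip":255},{"angular":[0,0,0],"dp":[0,0,0],"grip":255},{"angular":[0,0,0],"dp":[0,0,0],"grip":255},{"angular":[0,0,0],"dp":[0,0,0],"grip":255},{"angular":[0,0,0],"dp":[0,0,0],"grip":255},{"angular":[0,0,0],"dp":[0,0,0],"grip":255},{"angular":[0,0,0],"dp":[0,0,0],"grip":255},{"angular":[0,0,0],"dp":[0,0,0],"grip":255},{"angular":[0,0,0],"dp":[0,0,0],"grip":255},{"angular":[0,0,0],"dp":[0,0,0],"grip":255},{"angular":[0,0,0],"dp":[0,0,0],"grip":255},{"angular":[0,0,0],"dp":[0,0,0],"grip":255},{"angular":[0,0,0],"dp":[0,0,0],"grip":255},{"angular":[0,0,0],"dp":[0,0,0],"grip":255},{"angular":[0,0,0],"dp":[0,0,0],"grip":255}]'

```text
t: 55.02
tcp_pos: [0.5259, -0.3755, 0.2219]
tool_rot: [[1.0, 0.027, -0.0], [0.027, -1.0, 0.002], [-0.0, -0.002, -1.0]]
force: [-1.7, 5.5, -1.4]
finger_gap: 0.0263
gripper_force: 30.0
```

jog_arm --series '[{"angular":[0,0,0],"dp":[0,0,0],"grip":255},{"angular":[0,0,0],"dp":[0,0,0],"grip":255},{"angular":[0,0,0],"dp":[0,0,0],"grip":255},{"angular":[0,0,0],"dp":[0,0,0],"grip":255},{"angular":[0,0,0],"dp":[0,0,0],"grip":255},{"angular":[0,0,0],"dp":[0,0,0],"grip":255},{"angular":[0,0,0],"dp":[0,0,0],"grip":255},{"angular":[0,0,0],"dp":[0,0,0],"grip":255},{"angular":[0,0,0],"dp":[0,0,0],"grip":255},{"angular":[0,0,0],"dp":[0,0,0],"grip":255},{"angular":[0,0,0],"dp":[0,0,0],"grip":255},{"angular":[0,0,0],"dp":[0,0,0],"grip":255},{"angular":[0,0,0],"dp":[0,0,0],"grip":255},{"angular":[0,0,0],"dp":[0,0,0],"grip":255},{"angular":[0,0,0],"dp":[0,0,0],"grip":255},{"angular":[0,0,0],"dp":[0,0,0],"grip":255},{"angular":[0,0,0],"dp":[0,0,0],"grip":255},{"angular":[0,0,0],"dp":[0,0,0],"grip":255},{"angular":[0,0,0],"dp":[0,0,0],"grip":255},{"angular":[0,0,0],"dp":[0,0,0],"grip":255}]'

```text
t: 56.68
tcp_pos: [0.5259, -0.3755, 0.2219]
tool_rot: [[1.0, 0.027, -0.0], [0.027, -1.0, 0.002], [-0.0, -0.002, -1.0]]
force: [-0.2, 6.1, -1.4]
finger_gap: 0.0265
gripper_force: 30.0
```

```bash
python3 chk.py
```

```text
56.7333 [ 0.5259 -0.3755  0.2219]
red [(250, 143, 20, 21)] top corner exp up [266.0521 131.3113] down [267.8412 145.671 ]
blue [(256, 150, 20, 22), (275, 173, 10, 17)] top corner exp up [273.003  137.0837] down [274.5941 151.4337]
yellow [(262, 156, 21, 21)] top corner exp up [280.2155 143.0733] down [281.5957 157.4085]
jug [(274, 168, 18, 27), (260, 150, 16, 21)] [280.9104 160.7351] [282.2988 174.8141]
```

jog_arm --series '[{"angular":[0,0,0],"dp":[0,0,0],"grip":255},{"angular":[0,0,0],"dp":[0,0,0],"grip":255},{"angular":[0,0,0],"dp":[0,0,0],"grip":255},{"angular":[0,0,0],"dp":[0,0,0],"grip":255},{"angular":[0,0,0],"dp":[0,0,0],"grip":255},{"angular":[0,0,0],"dp":[0,0,0],"grip":255},{"angular":[0,0,0],"dp":[0,0,0],"grip":255},{"angular":[0,0,0],"dp":[0,0,0],"grip":255},{"angular":[0,0,0],"dp":[0,0,0],"grip":255},{"angular":[0,0,0],"dp":[0,0,0],"grip":255},{"angular":[0,0,0],"dp":[0,0,0],"grip":255},{"angular":[0,0,0],"dp":[0,0,0],"grip":255},{"angular":[0,0,0],"dp":[0,0,0],"grip":255},{"angular":[0,0,0],"dp":[0,0,0],"grip":255},{"angular":[0,0,0],"dp":[0,0,0],"grip":255},{"angular":[0,0,0],"dp":[0,0,0],"grip":255},{"angular":[0,0,0],"dp":[0,0,0],"grip":255},{"angular":[0,0,0],"dp":[0,0,0],"grip":255},{"angular":[0,0,0],"dp":[0,0,0],"grip":255},{"angular":[0,0,0],"dp":[0,0,0],"grip":255}]'

```text
t: 58.4
tcp_pos: [0.5259, -0.3755, 0.2219]
tool_rot: [[1.0, 0.027, -0.0], [0.027, -1.0, 0.002], [-0.0, -0.002, -1.0]]
force: [-1.8, 6.1, -0.8]
finger_gap: 0.0264
gripper_force: 30.0
```

jog_arm --series '[{"angular":[0,0,0],"dp":[0,0,0],"grip":255},{"angular":[0,0,0],"dp":[0,0,0],"grip":255},{"angular":[0,0,0],"dp":[0,0,0],"grip":255},{"angular":[0,0,0],"dp":[0,0,0],"grip":255},{"angular":[0,0,0],"dp":[0,0,0],"grip":255},{"angular":[0,0,0],"dp":[0,0,0],"grip":255},{"angular":[0,0,0],"dp":[0,0,0],"grip":255},{"angular":[0,0,0],"dp":[0,0,0],"grip":255},{"angular":[0,0,0],"dp":[0,0,0],"grip":255},{"angular":[0,0,0],"dp":[0,0,0],"grip":255},{"angular":[0,0,0],"dp":[0,0,0],"grip":255},{"angular":[0,0,0],"dp":[0,0,0],"grip":255},{"angular":[0,0,0],"dp":[0,0,0],"grip":255},{"angular":[0,0,0],"dp":[0,0,0],"grip":255},{"angular":[0,0,0],"dp":[0,0,0],"grip":255},{"angular":[0,0,0],"dp":[0,0,0],"grip":255},{"angular":[0,0,0],"dp":[0,0,0],"grip":255},{"angular":[0,0,0],"dp":[0,0,0],"grip":255},{"angular":[0,0,0],"dp":[0,0,0],"grip":255},{"angular":[0,0,0],"dp":[0,0,0],"grip":255}]'

```text
t: 60.07
tcp_pos: [0.5259, -0.3755, 0.2219]
tool_rot: [[1.0, 0.027, -0.0], [0.027, -1.0, 0.002], [-0.0, -0.002, -1.0]]
force: [-1.1, 5.8, -1.5]
finger_gap: 0.0265
gripper_force: 30.0
```

```bash
sed -i "s#^c=#import sys\nc=#" chk.py; echo "cv2.imwrite(f'pics/c{robot.state()[\"t\"]:.0f}.png',w[:,:,::-1])" >> chk.py; python3 chk.py
```

```text
60.1167 [ 0.5259 -0.3755  0.2219]
red [(250, 145, 20, 22)] top corner exp up [266.0521 131.3113] down [267.8412 145.671 ]
blue [(256, 151, 20, 23), (276, 175, 9, 15)] top corner exp up [273.003  137.0837] down [274.5941 151.4337]
yellow [(262, 157, 21, 16)] top corner exp up [280.2155 143.0733] down [281.5957 157.4085]
jug [(275, 170, 17, 26), (260, 151, 17, 22)] [280.9104 160.7351] [282.2988 174.8141]
```

jog_arm --series '[{"angular":[0,0,0],"dp":[0,0,0],"grip":255},{"angular":[0,0,0],"dp":[0,0,0],"grip":255},{"angular":[0,0,0],"dp":[0,0,0],"grip":255},{"angular":[0,0,0],"dp":[0,0,0],"grip":255},{"angular":[0,0,0],"dp":[0,0,0],"grip":255},{"angular":[0,0,0],"dp":[0,0,0],"grip":255},{"angular":[0,0,0],"dp":[0,0,0],"grip":255},{"angular":[0,0,0],"dp":[0,0,0],"grip":255},{"angular":[0,0,0],"dp":[0,0,0],"grip":255},{"angular":[0,0,0],"dp":[0,0,0],"grip":255},{"angular":[0,0,0],"dp":[0,0,0],"grip":255},{"angular":[0,0,0],"dp":[0,0,0],"grip":255},{"angular":[0,0,0],"dp":[0,0,0],"grip":255},{"angular":[0,0,0],"dp":[0,0,0],"grip":255},{"angular":[0,0,0],"dp":[0,0,0],"grip":255},{"angular":[0,0,0],"dp":[0,0,0],"grip":255},{"angular":[0,0,0],"dp":[0,0,0],"grip":255},{"angular":[0,0,0],"dp":[0,0,0],"grip":255},{"angular":[0,0,0],"dp":[0,0,0],"grip":255},{"angular":[0,0,0],"dp":[0,0,0],"grip":255}]'

```text
t: 61.78
tcp_pos: [0.5259, -0.3755, 0.2219]
tool_rot: [[1.0, 0.027, -0.0], [0.027, -1.0, 0.002], [-0.0, -0.002, -1.0]]
force: [-0.5, 5.5, -1.1]
finger_gap: 0.0266
gripper_force: 30.0
```

```bash
python3 chk.py; python3 -c "
import cv2,glob,numpy as np
f=sorted(glob.glob('pics/c[0-9][0-9].png'));print(f)
a,b=[cv2.imread(x)[125:210,225:310].astype(int) for x in f[-2:]];d=abs(a-b);print(d.mean(),d.max())"
```

```text
61.8333 [ 0.526  -0.3755  0.2219]
red [(250, 145, 20, 21)] top corner exp up [266.0521 131.3113] down [267.8412 145.671 ]
blue [(256, 152, 20, 22), (276, 176, 9, 14)] top corner exp up [273.003  137.0837] down [274.5941 151.4337]
yellow [(263, 158, 20, 22)] top corner exp up [280.2155 143.0733] down [281.5957 157.4085]
jug [(275, 170, 17, 27), (260, 151, 17, 22)] [280.9104 160.7351] [282.2988 174.8141]
['pics/c60.png', 'pics/c62.png']
3.325121107266436 71
```

jog_arm --series '[{"angular":[0,0,0],"dp":[0,0,0],"grip":255},{"angular":[0,0,0],"dp":[0,0,0],"grip":255},{"angular":[0,0,0],"dp":[0,0,0],"grip":255},{"angular":[0,0,0],"dp":[0,0,0],"grip":255},{"angular":[0,0,0],"dp":[0,0,0],"grip":255},{"angular":[0,0,0],"dp":[0,0,0],"grip":255},{"angular":[0,0,0],"dp":[0,0,0],"grip":255},{"angular":[0,0,0],"dp":[0,0,0],"grip":255},{"angular":[0,0,0],"dp":[0,0,0],"grip":255},{"angular":[0,0,0],"dp":[0,0,0],"grip":255},{"angular":[0,0,0],"dp":[0,0,0],"grip":255},{"angular":[0,0,0],"dp":[0,0,0],"grip":255},{"angular":[0,0,0],"dp":[0,0,0],"grip":255},{"angular":[0,0,0],"dp":[0,0,0],"grip":255},{"angular":[0,0,0],"dp":[0,0,0],"grip":255},{"angular":[0,0,0],"dp":[0,0,0],"grip":255},{"angular":[0,0,0],"dp":[0,0,0],"grip":255},{"angular":[0,0,0],"dp":[0,0,0],"grip":255},{"angular":[0,0,0],"dp":[0,0,0],"grip":255},{"angular":[0,0,0],"dp":[0,0,0],"grip":255}]'

```text
t: 63.5
tcp_pos: [0.5259, -0.3755, 0.2219]
tool_rot: [[1.0, 0.027, -0.0], [0.027, -1.0, 0.002], [-0.0, -0.002, -1.0]]
force: [-1.0, 7.2, -1.1]
finger_gap: 0.0266
gripper_force: 30.0
```

```bash
python3 chk.py
```

```text
63.55 [ 0.5259 -0.3755  0.2219]
red [(250, 145, 20, 21)] top corner exp up [266.0521 131.3113] down [267.8412 145.671 ]
blue [(256, 152, 20, 22), (276, 176, 9, 14)] top corner exp up [273.003  137.0837] down [274.5941 151.4337]
yellow [(262, 158, 20, 22)] top corner exp up [280.2155 143.0733] down [281.5957 157.4085]
jug [(275, 170, 17, 27), (260, 151, 17, 22)] [280.9104 160.7351] [282.2988 174.8141]
```

jog_arm --series '[{"angular":[0,0,0],"dp":[0,0,0],"grip":255},{"angular":[0,0,0],"dp":[0,0,0],"grip":255},{"angular":[0,0,0],"dp":[0,0,0],"grip":255},{"angular":[0,0,0],"dp":[0,0,0],"grip":255},{"angular":[0,0,0],"dp":[0,0,0],"grip":255},{"angular":[0,0,0],"dp":[0,0,0],"grip":255},{"angular":[0,0,0],"dp":[0,0,0],"grip":255},{"angular":[0,0,0],"dp":[0,0,0],"grip":255},{"angular":[0,0,0],"dp":[0,0,0],"grip":255},{"angular":[0,0,0],"dp":[0,0,0],"grip":255},{"angular":[0,0,0],"dp":[0,0,0],"grip":255},{"angular":[0,0,0],"dp":[0,0,0],"grip":255},{"angular":[0,0,0],"dp":[0,0,0],"grip":255},{"angular":[0,0,0],"dp":[0,0,0],"grip":255},{"angular":[0,0,0],"dp":[0,0,0],"grip":255},{"angular":[0,0,0],"dp":[0,0,0],"grip":255},{"angular":[0,0,0],"dp":[0,0,0],"grip":255},{"angular":[0,0,0],"dp":[0,0,0],"grip":255},{"angular":[0,0,0],"dp":[0,0,0],"grip":255},{"angular":[0,0,0],"dp":[0,0,0],"grip":255}]'

```text
t: 65.22
tcp_pos: [0.5259, -0.3755, 0.2219]
tool_rot: [[1.0, 0.027, -0.0], [0.027, -1.0, 0.002], [-0.0, -0.002, -1.0]]
force: [-0.6, 6.1, -0.8]
finger_gap: 0.0262
gripper_force: 30.0
```

```bash
python3 chk.py; python3 -c "
import cv2,glob,numpy as np
f=sorted(glob.glob('pics/c[0-9][0-9].png'));print(f)
for i in range(len(f)-1):
  a,b=[cv2.imread(x)[125:210,225:310].astype(int) for x in f[i:i+2]];d=abs(a-b);print(d.mean(),d.max())"
```

```text
65.2667 [ 0.5259 -0.3755  0.2219]
red [(250, 145, 20, 21)] top corner exp up [266.0521 131.3113] down [267.8412 145.671 ]
blue [(256, 152, 20, 22), (276, 176, 9, 14)] top corner exp up [273.003  137.0837] down [274.5941 151.4337]
yellow [(263, 158, 19, 17)] top corner exp up [280.2155 143.0733] down [281.5957 157.4085]
jug [(275, 170, 17, 27), (260, 151, 17, 22)] [280.9104 160.7351] [282.2988 174.8141]
['pics/c60.png', 'pics/c62.png', 'pics/c64.png', 'pics/c65.png']
3.325121107266436 71
1.0242675893886966 10
1.0232064590542098 10
```

Fully down and static. Lowering the pawl, releasing it and retreating.

jog_arm --series '[{"angular":[0,0,0],"dp":[-0.0135,0,0.0155],"grip":255},{"angular":[0,0,0],"dp":[-0.0135,0,0.0155],"grip":255},{"angular":[0,0,0],"dp":[-0.015,0,0.021],"grip":255},{"angular":[0,0,0],"dp":[-0.015,0,0.021],"grip":255},{"angular":[0,0,0],"dp":[-0.013,0,0.0225],"grip":255},{"angular":[0,0,0],"dp":[-0.013,0,0.0225],"grip":255},{"angular":[0,0,0],"dp":[-0.01,0,0.0235],"grip":255},{"angular":[0,0,0],"dp":[0,0,0],"grip":255},{"angular":[0,0,0],"dp":[0,0,0],"grip":255},{"angular":[0,0,0],"dp":[0,0,0],"grip":90},{"angular":[0,0,0],"dp":[0,0,0],"grip":90},{"angular":[0,0,0],"dp":[0,0,0],"grip":90},{"angular":[0,0,0],"dp":[0,0,0],"grip":90},{"angular":[0,0,0],"dp":[0,0,0],"grip":90},{"angular":[0,0,0],"dp":[0,0,0],"grip":90},{"angular":[0,0,0],"dp":[0,0,0],"grip":90}]'

```text
t: 66.6
tcp_pos: [0.5024, -0.3777, 0.1862]
tool_rot: [[1.0, 0.026, 0.0], [0.026, -1.0, -0.0], [0.0, 0.0, -1.0]]
force: [0.0, 0.2, 0.0]
finger_gap: 0.0568
gripper_force: 0.0
```

jog_arm --series '[{"angular":[0,0,0],"dp":[0,0,-0.08],"grip":90},{"angular":[0,0,0],"dp":[0,0,-0.14],"grip":90},{"angular":[0,0,0],"dp":[0,0,-0.14],"grip":90},{"angular":[0,0,0],"dp":[0,0,-0.14],"grip":90},{"angular":[0,0,0],"dp":[0,0,0],"grip":90},{"angular":[0,0,0],"dp":[0,0.15,0],"grip":90},{"angular":[0,0,0],"dp":[0,0.15,0],"grip":90},{"angular":[0,0,0],"dp":[0,0.15,0],"grip":90},{"angular":[0,0,0],"dp":[0,0.15,0],"grip":90},{"angular":[0,0,0],"dp":[0,0,0],"grip":90},{"angular":[0,0,0],"dp":[0,0,0],"grip":90},{"angular":[0,0,0],"dp":[0,0,0],"grip":90}]'

```text
t: 67.6
tcp_pos: [0.5065, -0.5267, 0.3105]
tool_rot: [[1.0, 0.026, -0.0], [0.026, -1.0, 0.001], [-0.0, -0.001, -1.0]]
force: [-0.8, 0.0, -0.1]
finger_gap: 0.0571
gripper_force: 0.0
```

```bash
python3 chk.py
python3 - <<'E'
from h import *
c=get_calibration('top');s=get_calibration('scene');w=snapshot('scene')
b=blobs(w,'red',(240,105,270,130),3);print('knob',[cv2.minEnclosingCircle(x) for x in b],'exp',proj(s,[.5,-.3755,.198]))
a=cv2.imread('pics/scene0.png')[:,:,::-1].astype(int);d=abs(a-w)[220:300,415:460];print('soap diff',d.mean(),d.max())
print('knob diff',abs(a-w)[105:135,235:265].mean(), 'wood diff',abs(a-w)[225:260,345:372].mean())
E
```

```text
67.65 [ 0.507  -0.5259  0.3109]
red [(250, 145, 20, 18)] top corner exp up [266.0521 131.3113] down [267.8412 145.671 ]
blue [(256, 152, 20, 22), (276, 176, 9, 14)] top corner exp up [273.003  137.0837] down [274.5941 151.4337]
yellow [(262, 158, 21, 21)] top corner exp up [280.2155 143.0733] down [281.5957 157.4085]
jug [(275, 170, 17, 27), (260, 151, 17, 22)] [280.9104 160.7351] [282.2988 174.8141]
knob [((253.1666717529297, 116.5), 3.2059926986694336), ((249.0, 127.0), 6.324655532836914)] exp [253.499  116.9596]
soap diff 1.307037037037037 11
knob diff 43.632962962962964 wood diff 19.203880070546738
```

```bash
python3 -c "
from rig import robot
print(robot.close_job())"
```

```text
the job is handed in; nothing more can be done
None
```

The job is handed in at about 68 s. The red, blue and yellow boards (there was no green one) stand in slots 2, 3 and 4, and the jug stands upright in the bay. The basket is fully down, the pawl has dropped back, and the wooden board and soap bottle were left alone.

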